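# Find the case with the check weight, load the balance, stack the cases

## Robot

A 7-joint arm with a two-finger parallel gripper is mounted at the origin on the work surface. World frame = base frame: x ahead of the robot, y to its left, z up, the work surface at z = 0. Lengths are in m, angles in degrees, forces in N, time in s.
With the tool pointing down it reaches from about 0.425 to 0.875 m from the base axis. Payload 4.7 kg.
Tool frame: the origin (TCP) lies at the very end of the fingers, on their centre line; the grasp point (between the pads) lies 19 mm behind it; z points along the fingers, y is the line along which they close (so a half turn about z gives the same grasp; the last joint's range is limited). The gripper opens to 87 mm and grips with 3 to 60 N. Pads are 19 mm wide; open, the fingers measure 117 mm over their backs; the gripper's body (75 mm by 190 mm) begins 51 mm behind the grasp point.
Start: joints at [70.823, 18.392, -4.016, 83.108, 1.295, 78.541, -3.26], TCP at [0.222, -0.611, 0.223] pointing down, gripper open.
Joint ranges: [-163.93, 163.93], [-17.29, 119.83], [-79.2, 71.16], [3.27, 140.29], [-89.18, 269.18], [5.43, 117.66], [-154.24, 154.24]. Speed limits (degrees/s): [147.25, 147.25, 180, 180, 180, 180, 180].

## Interface

Orientations are given as [roll, pitch, yaw] about the fixed x, y, z axes, in that order (R = Rz(yaw) Ry(pitch) Rx(roll)).
In Python, from cell import get_obs, read_camera, sign_off, silhouettes gives the robot as it stands.
- The arm moves only by the tool play_rows, never from a script. Its argument "steps" is a list that holds one entry, the list of rows, each a list of 7 numbers: the shift along the tool's x, y, z in m, then the turn, a rotation vector about the tool's x, y, z in rad, then the finger opening in m, from 0 to 0.087. A call has 1 to 12 rows; each row shifts and turns the commanded pose from where the row before left it, along the tool's axes as they then stand; what a row does not reach is not made up. A row lasts 1/10 s, in which the tool goes at most 50 mm and 8.59 degrees, less where a joint would pass 70% of its speed; a pose out of reach is approached as far as the arm can. A call is refused whole if a number of a shift passes 0.05 or a number of a turn 0.15, either way. A call with a gripper value outside its range is refused whole. The fingers move at their own pace and stop on an object; "force" is the grip in N (left out, the last holds). Time passes only in rows, so rows that do not move let the fingers close. It gives the time, the measured TCP pose, the force, the opening and the grip force at its end, in the units of the state.
- get_obs(): the state, without advancing time (a new reading comes with each control period).
- read_camera(name): name is "scene" or "top" or "wrist"; returns a dict with "frame" (400x640x3 uint8, red, green, blue), "intrinsics" (3x3 intrinsics, pixels), "view" (4x4, takes a point from world to camera coordinates). Camera axes: x right, y up, looking along -z (the intrinsics and any distortion apply to the point x, -y, -z); pixel columns grow to the right and rows downward; lengths in m; the calibration is good to about 2 mm. A picture is of the moment at which its call begins. There is no depth.
- sign_off(): hands the job in; it is judged then, once.
Trained networks look in the newest picture that a camera, given by its name, has taken for a name from the list of things; names that differ only in an ending like _2 or _b are one class to them, and where a whole thing is asked for, a point or a joint stands for the part that bears it (a point fixed in the world has none). Each returns a list of dicts, best first, with "p" (0 to 1); they miss things now and then, are a little off and sometimes report something else, mostly with a low value. They report only what shows in the picture. A call takes as long as a camera call. They do not tell look-alikes from the thing itself.
- silhouettes(camera, name): "pixels" (400x640 bool, what is visible of it) and "extent" ([left, top, right, bottom] in pixels, round what is visible of it).
The state is a dict: "time_s": time; "qpos": joint angles; "joint_velocities": joint speeds; "effort": joint torques, N m; "tool_pos": TCP position; "tool_rot": TCP orientation; "force": force on the tool from outside, world axes, zero at the start; "wrist_torque": the same for the moment, N m; "grip_width": finger opening in m; "grasp_force": force on a finger pad.
Only numpy, scipy, OpenCV 4.12 (cv2) and the standard library are available. Lean on these libraries where they do the work, as an engineer would, in place of code of your own. Each camera call takes 0.05 s, during which the arm holds its last target. There are 200 camera calls.

## Task

One of the three identical closed cases still holds the balance's steel check weight: lift them to feel which is the heavy one, and first stack the two empty ones, still closed, on the plywood board. Then open the heavy one, set its weight gently on the pan of the balance, put its lid back on and stack it too. Any open cases without a lid go on the same pile, in any order; it must end up square, centred on the board and in line with it, and the bottles and other things on the bench stay where they are.

Things in the scene. Friction and masses are not known exactly. Their poses are not given: they have to be found in the camera images.
- case_1: one of the three identical closed flat plastic cases: a grey tray 64 (x) x 100 (y) x 31 (z) mm, closed by its lid, 43 mm high with it; walls 4 mm, floor 3 mm, inside 56 x 92 mm. Origin: centre of its underside; x across, y along, z up. With lid 0.16 kg (15 percent more or less), or 0.36 kg if the weight is in it. Which one that is cannot be seen, and varies
- lid_1: loose lid of case_1, white, no knob: slab 62 (x) x 98 (y) x 12 mm over a lip 52 x 88 x 4 mm that drops into the case with 2 mm play all round. Origin: centre of the lip's underside, top 16 mm above it. Closed, its origin is 27 mm above the case's origin and the slab rests on the rim, 1 mm in from the outer walls; it lifts straight off, held by its long sides
- case_2: one of the three identical closed flat plastic cases: a grey tray 64 (x) x 100 (y) x 31 (z) mm, closed by its lid, 43 mm high with it; walls 4 mm, floor 3 mm, inside 56 x 92 mm. Origin: centre of its underside; x across, y along, z up. With lid 0.16 kg (15 percent more or less), or 0.36 kg if the weight is in it. Which one that is cannot be seen, and varies
- lid_2: loose lid of case_2, white, no knob: slab 62 (x) x 98 (y) x 12 mm over a lip 52 x 88 x 4 mm that drops into the case with 2 mm play all round. Origin: centre of the lip's underside, top 16 mm above it. Closed, its origin is 27 mm above the case's origin and the slab rests on the rim, 1 mm in from the outer walls; it lifts straight off, held by its long sides
- case_3: one of the three identical closed flat plastic cases: a grey tray 64 (x) x 100 (y) x 31 (z) mm, closed by its lid, 43 mm high with it; walls 4 mm, floor 3 mm, inside 56 x 92 mm. Origin: centre of its underside; x across, y along, z up. With lid 0.16 kg (15 percent more or less), or 0.36 kg if the weight is in it. Which one that is cannot be seen, and varies
- lid_3: loose lid of case_3, white, no knob: slab 62 (x) x 98 (y) x 12 mm over a lip 52 x 88 x 4 mm that drops into the case with 2 mm play all round. Origin: centre of the lip's underside, top 16 mm above it. Closed, its origin is 27 mm above the case's origin and the slab rests on the rim, 1 mm in from the outer walls; it lifts straight off, held by its long sides
- tray_1: may be absent: an empty case of the same kind that has lost its lid, lying open, grey, 64 (x) x 100 (y) x 31 (z) mm, same walls and floor, 0.12 kg (15 percent more or less); origin at the centre of its underside, x across, y along, z up. Another case can stand squarely on its rim
- tray_2: may be absent: an empty case of the same kind that has lost its lid, lying open, grey, 64 (x) x 100 (y) x 31 (z) mm, same walls and floor, 0.12 kg (15 percent more or less); origin at the centre of its underside, x across, y along, z up. Another case can stand squarely on its rim
- board: fixed plywood board on the bench, 80 (x) x 116 (y) x 8 mm, on which the cases are stacked; origin at the centre of its underside, top 8 mm above it; the cases' long side goes along the board's long side (y)
- balance: fixed white bench balance, 170 (x) x 190 (y) x 36 mm; origin at the centre of its underside, a round steel pan above it. Its check weight is a plain upright steel cylinder 38 mm across, 22 mm high, 0.2 kg: it stands in one of the cases, in the middle of the floor, in a 42 mm square nest of ribs 4 mm high, its foot 3 mm and its top 25 mm above the case's underside
- pan_top (a point): centre of the upper face of the balance's round steel pan, 110 mm across, 56 mm above the bench when unloaded; moves with the pan
- pan (a joint): how far the pan has sunk on its spring (m): 0 unloaded, about 0.009 under the check weight, at most 0.012; about 220 N/m
- vial_a: bystander: small amber glass bottle with white cap, 27 mm across, 62 mm high, standing; origin at the centre of its underside; leave it alone
- vial_b: bystander: small amber glass bottle with white cap, 27 mm across, 62 mm high, standing; origin at the centre of its underside; leave it alone
- vial_c: bystander: small amber glass bottle with white cap, 27 mm across, 62 mm high, standing; origin at the centre of its underside; leave it alone
- carton: bystander: open cardboard carton, 60 x 90 x 45 mm; origin at the centre of its underside; leave it alone
- jar: bystander: amber jar with black cap, 56 mm across, 60 mm high; origin at the centre of its underside; leave it alone
- beaker: bystander: glass beaker fixed on the bench, 70 mm across, 85 mm high; origin at the centre of its underside
- label_block: bystander: block of blank labels fixed on the bench, 50 x 70 x 30 mm; origin at the centre of its underside
- notebook: bystander: closed notebook fixed on the bench, 110 x 150 x 12 mm; origin at the centre of its underside
There are look-alikes about, which are no part of the job. Of the things shaped like the board, the plywood one is meant. What is shaped like the case_1 but turquoise is not meant.

How it is judged (in metres and radians):
On the way, in this order (a step that is already met when the one before it is completed fails the run):
1. two closed cases lie on the board, and no lid is off (horizontal distance between lid_1 and case_1 below 0.007 m and z of lid_1 in the frame of case_1 below 0.031 m and horizontal distance between lid_2 and case_2 below 0.007 m and z of lid_2 in the frame of case_2 below 0.031 m and horizontal distance between lid_3 and case_3 below 0.007 m and z of lid_3 in the frame of case_3 below 0.031 m and (((horizontal distance between case_1 and board below 0.015 m and angle between case_1's own z axis and vertical below 0.06 rad) and (horizontal distance between case_2 and board below 0.015 m and angle between case_2's own z axis and vertical below 0.06 rad)) or ((horizontal distance between case_1 and board below 0.015 m and angle between case_1's own z axis and vertical below 0.06 rad) and (horizontal distance between case_3 and board below 0.015 m and angle between case_3's own z axis and vertical below 0.06 rad)) or ((horizontal distance between case_2 and board below 0.015 m and angle between case_2's own z axis and vertical below 0.06 rad) and (horizontal distance between case_3 and board below 0.015 m and angle between case_3's own z axis and vertical below 0.06 rad)))), for 0.2 s.
2. the check weight rests on the pan of the balance (value of joint pan above 0.006 m), for 0.3 s.
At the end, for the whole second after the job is handed in: Every case present, open or closed, lies level in one pile, within 10 mm and 8 degrees of the board's centre and long side, cases 1 to 3 with their own lids seated (within 7 mm, level); the check weight holds the balance's pan down by over 6 mm; all at rest (horizontal distance between each of case_1, case_2, case_3, tray_1, tray_2 and board below 0.01 m and angle between the y axis of each of case_1, case_2, case_3, tray_1, tray_2 and the y axis of board, either way round below 0.14 rad and angle between each of case_1, lid_1, case_2, lid_2, case_3, lid_3, tray_1, tray_2's own z axis and vertical below 0.06 rad and horizontal distance between lid_1 and case_1 below 0.007 m and z of lid_1 in the frame of case_1 between 0.024 and 0.0295 m and linear speed of each of case_1, case_2, case_3, tray_1, tray_2 below 0.02 m/s and horizontal distance between lid_2 and case_2 below 0.007 m and z of lid_2 in the frame of case_2 between 0.024 and 0.0295 m and horizontal distance between lid_3 and case_3 below 0.007 m and z of lid_3 in the frame of case_3 between 0.024 and 0.0295 m and value of joint pan above 0.006 m and velocity of joint pan below 0.01 m/s); the robot touches nothing.
It fails at once if a bottle, the carton or the jar is moved by more than 30 mm (distance of any of vial_a, vial_b, vial_c, carton, jar from where it was at the start of the episode above 0.03 m).
It fails at once if the weight is dropped or slammed on the pan (the pan sinks faster than 0.3 m/s) (velocity of joint pan above 0.3 m/s).
Of tray_1, tray_2, vial_c only 1 to 3 are there at a start; the rules pass over those that are not, and their reading is None.
Of weight_1, weight_2, weight_3 only 1 to 1 are there at a start; the rules pass over those that are not, and their reading is None.
At some moment in a run one of case_1, case_2, case_3 may be knocked a few centimetres aside while the robot is not near it.
It also fails if it takes over 208 s, if anything falls off the work surface, if the arm or the gripper's body presses on something with over 40 N, if the wrist force passes 120 N, or if a joint passes its speed limit or range.

## Working session

There is one attempt and no reset: what is moved stays moved. The work goes in short steps, Python scripts to look and compute and a tool call to move; the robot and the scene stay as the last step left them, time stands still between calls to the robot, and variables do not carry over. Pictures are saved under pics/ and viewed, at most 14 in all, crops included, and the job is handed in when it is done.

Besides the shell and the picture viewer there is one more tool, called after ">>>" as name([rows], argument=value, ...), one row to a line, values as JSON. play_rows: Moves the arm, as the interface text tells. Its arguments: {"type":"object","properties":{"steps":{"type":"array","items":{"type":"array","items":{"type":"array","items":{"type":"number"}}}},"force":{"type":"number"}},"required":["steps"]}

```bash
mkdir -p pics; ls
python3 - <<'E'
from cell import *
import cv2,numpy as np
print(get_obs())
for n in ["scene","top"]:
    c=read_camera(n); cv2.imwrite(f"pics/{n}0.png",c["frame"][:,:,::-1]); print(n,c["intrinsics"],c["view"])
    for k in ["case_1","lid_1","tray_1","board","balance","pan_top","vial_a","carton","jar","beaker","label_block","notebook"]:
        print(k,[(round(d["p"],2),np.round(d["extent"]).tolist()) for d in silhouettes(n,k)])
E
```

```text
pics
{'time_s': 0.0, 'qpos': array([70.82203235, 18.44112545, -4.01587347, 83.17315969,  1.2959815 ,
       78.53953771, -3.25946871]), 'joint_velocities': array([-0.06848011,  0.03384426, -0.04190471,  0.04639071,  0.09417721,
        0.02185256,  0.05467548]), 'effort': array([-1.06649820e-04, -4.91288853e+01, -4.03957246e-01, -3.12527061e+01,
       -6.38999976e-02,  4.36241738e-02,  1.89007865e-04]), 'tool_pos': array([ 0.2219304 , -0.61037227,  0.2214534 ]), 'tool_rot': array([-1.79891472e+02,  6.42269811e-03,  1.99887366e+01]), 'force': array([0.14636114, 0.0244354 , 0.91239567]), 'wrist_torque': array([0.0191821 , 0.01108976, 0.03280686]), 'grasp_force': 0.0, 'grip_width': 0.08700515482160918}
scene [[503.96069032   0.         318.13123519]
 [  0.         503.96069032 206.32278177]
 [  0.           0.           1.        ]] [[ 0.65990936  0.7511306  -0.01795726 -0.3345901 ]
 [-0.56332098  0.51044087  0.64970732  0.26366832]
 [ 0.49718117 -0.41863223  0.75997233 -1.63755955]
 [ 0.          0.          0.          1.        ]]
case_1 [(0.67, [242.0, 225.0, 287.0, 247.0]), (0.61,
[... 1780 characters left out ...]
 207.0, 447.0, 236.0])]
balance [(0.8, [173.0, 171.0, 231.0, 228.0]), (0.74, [184.0, 185.0, 216.0, 216.0]), (0.42, [313.0, 172.0, 320.0, 184.0])]
pan_top [(0.86, [186.0, 183.0, 213.0, 219.0]), (0.33, [381.0, 188.0, 390.0, 202.0])]
vial_a [(0.56, [314.0, 174.0, 320.0, 181.0]), (0.49, [381.0, 191.0, 387.0, 201.0]), (0.42, [274.0, 188.0, 301.0, 195.0])]
carton [(0.83, [343.0, 126.0, 371.0, 152.0]), (0.62, [348.0, 216.0, 376.0, 239.0])]
jar [(0.85, [259.0, 128.0, 277.0, 148.0])]
beaker [(0.73, [307.0, 123.0, 329.0, 150.0]), (0.41, [269.0, 167.0, 300.0, 192.0])]
label_block [(0.56, [215.0, 143.0, 240.0, 157.0]), (0.46, [343.0, 127.0, 371.0, 152.0])]
notebook [(0.88, [383.0, 137.0, 431.0, 183.0])]
```

Run:
```python
import cv2
a=cv2.imread("pics/scene0.png")[100:380,90:490]; cv2.imwrite("pics/s1.png",cv2.resize(a,(800,560),interpolation=cv2.INTER_CUBIC))
a=cv2.imread("pics/top0.png")[110:310,160:480]; cv2.imwrite("pics/t1.png",cv2.resize(a,(800,500),interpolation=cv2.INTER_CUBIC))
```

```text
(no output)
```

View pics/s1.png

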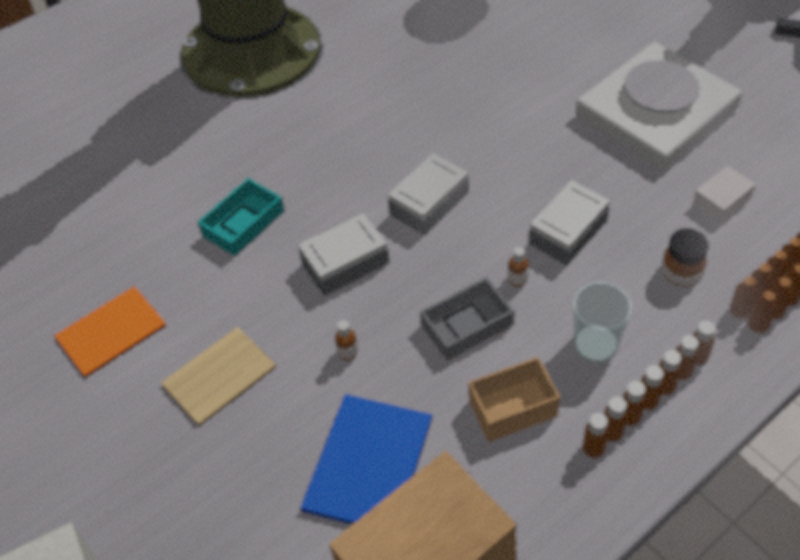

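View pics/t1.png

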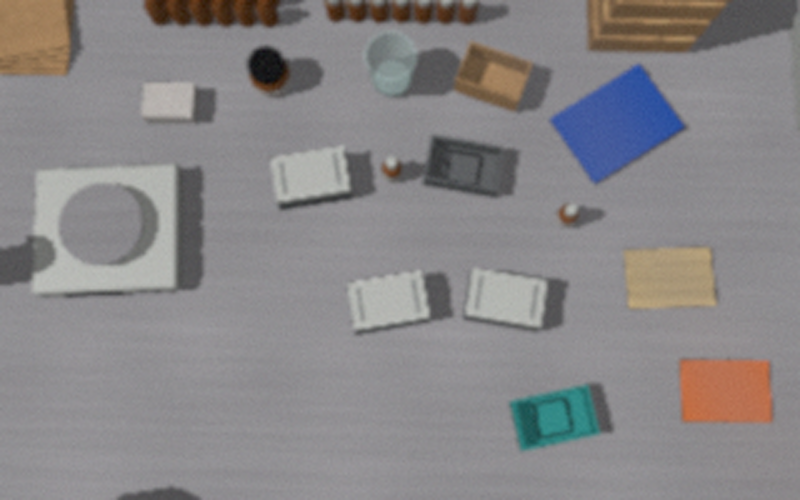

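The targets are the three white-lidded cases at full top pixels (285,180), (315,230) and (363,229). The grey open tray is at (345,176). The plywood board is at (428,221). The look-alikes are the orange board at (450,266) and the turquoise case at (382,278), and I'm leaving both alone. There are two vials, at (317,178) and (387,196).

```bash
cat > h.py <<'E'
from cell import *
import cv2,numpy as np
def project(c,P):
    q=c["view"]@np.append(P,1); q=q[:3]/-q[2]
    return c["intrinsics"][0,0]*q[0]+c["intrinsics"][0,2], -c["intrinsics"][1,1]*q[1]+c["intrinsics"][1,2]
def toplane(c,uv,z):
    K=c["intrinsics"];V=c["view"];R=V[:3,:3];o=-R.T@V[:3,3]
    uv=np.atleast_2d(uv).astype(float)
    d=np.c_[(uv[:,0]-K[0,2])/K[0,0],-(uv[:,1]-K[1,2])/K[1,1],-np.ones(len(uv))]@R
    return (o+d*((z-o[2])/d[:,2])[:,None])[:,:2]
def rect(c,mask,z):
    """centre, long-axis yaw (deg from world y, ccw+), (long,short)"""
    v,u=np.nonzero(mask); w=toplane(c,np.c_[u,v],z)
    (cx,cy),(a,b),th=cv2.minAreaRect((w*1000).astype(np.float32))
    if a<b: th+=90;a,b=b,a
    th=(th-90+90)%180-90
    return np.round([cx,cy,th,a,b],1)
def find(cam,name,z,c=None,pmin=.4):
    c=c or read_camera(cam)
    return [(round(d["p"],2),*rect(c,d["pixels"],z)) for d in silhouettes(cam,name) if d["p"]>pmin]
def shift(x,y,z=None,yaw=None):
    """tool-axis shift to a world target at mm, with measured yaw or after turning to yaw"""
    o=get_obs();p=o["tool_pos"]*1000;y0=o["tool_rot"][2]
    t=np.radians(y0 if yaw is None else yaw);D=np.array([x,y])-p[:2]
    print("now",p.round(1),o["tool_rot"].round(2),"turn about tool z (rad)",0 if yaw is None else round(float(-np.radians(yaw-y0)),3),
      "tool shift mm",(D@[[np.cos(t),np.sin(t)],[np.sin(t),-np.cos(t)]]).round(1) if 0 else np.round([D@[np.cos(t),np.sin(t)],D@[np.sin(t),-np.cos(t)], 0 if z is None else p[2]-z],1))
E
python3 - <<'E'
from h import *
for cam in ["top","scene"]:
    for n,z in [("lid_1",.043),("tray_1",.031),("board",.008),("pan_top",.056),("vial_a",.05),("balance",.036),("jar",.06),("beaker",.08),("carton",.045)]:
        for r in find(cam,n,z): print(cam,n,[float(v) for v in r])
c=read_camera("wrist"); print(c["view"].round(3),c["intrinsics"][0,0])
shift(550,-80,300,0)
E
```

```text
top lid_1 [0.95, 445.2, 3.4, 11.1, 97.7, 63.2]
top lid_1 [0.74, 611.9, 108.9, 9.5, 94.1, 63.8]
top lid_1 [0.59, 451.3, -147.5, -9.1, 94.8, 62.2]
top tray_1 [0.63, 630.7, -93.1, -9.2, 99.3, 72.5]
top board [0.96, 485.6, -369.9, 1.0, 117.7, 80.9]
top board [0.72, 337.1, -438.5, 1.0, 119.1, 80.2]
top board [0.65, 570.1, -234.8, 89.2, 31.6, 27.0]
top pan_top [0.84, 536.5, 377.0, 1.0, 108.0, 106.2]
top pan_top [0.43, 578.4, 65.9, 1.0, 6.5, 0.0]
top vial_a [0.41, 560.1, -228.0, 45.7, 31.2, 25.3]
top balance [0.97, 533.7, 373.3, 3.9, 193.9, 173.1]
top jar [0.61, 748.3, 169.4, -60.7, 68.2, 52.4]
top jar [0.55, 447.3, -146.8, -7.2, 96.9, 61.7]
top jar [0.43, 478.2, -355.9, 1.0, 113.1, 74.4]
top beaker [0.6, 753.7, 7.6, -88.9, 91.0, 66.1]
top carton [0.87, 754.8, -130.5, -19.7, 87.7, 71.6]
scene lid_1 [0.94, 616.8, 107.5, 9.3, 105.9, 66.6]
scene lid_1 [0.77, 451.4, 0.0, 9.4, 101.3, 69.7]
scene lid_1 [0.76, 455.7, -151.0, -8.6, 102.8, 74.0]
scene tray_1 [0.66, 714.2, -312.2, 33.7, 151.4, 112.0]
scene tray_1 [0.58, 642.8, -99.7, -7.7, 114.7, 81.7]
scene board [0.77, 344.8, -437.3, -0.6, 119.9, 88.3]
scene board [0.65, 491.0, -372.4, 3.1, 115.2, 82.6]
scene pan_top [0.79, 540.1, 375.6, 42.5, 106.0, 105.4]
scene vial_a [0.48, 637.3, -8.9, 46.1, 57.8, 25.3]
scene balance [0.82, 547.4, 364.0, 2.8, 219.6, 182.7]
scene beaker [0.79, 779.1, -8.2, 44.4, 114.4, 66.4]
scene carton [0.69, 769.6, -141.1, -19.3, 98.4, 80.4]
scene carton [0.54, 720.3, -315.5, 33.6, 147.9, 107.7]
[[ 0.341 -0.94  -0.001 -0.65 ]
 [ 0.909  0.33  -0.255  0.03 ]
 [ 0.239  0.086  0.967 -0.39 ]
 [ 0.     0.     0.     1.   ]] 329.21367698745104
now [ 222.1 -610.9  222.6] [180.     0.    19.98] turn about tool z (rad) 0.349 tool shift mm [ 327.9 -530.9  -77.4]
```

>>> play_rows([
  [[0,0,0,0,0,-0.133,0.087],[0,0,0,0,0,-0.133,0.087],[0,0,0,0,0,-0.133,0.087],[0,0,0,0,0,-0.133,0.087],[0,0,0,0,0,-0.133,0.087],[0,0,0,0,0,-0.133,0.087],[0,0,0,0,0,-0.133,0.087],[0,0,0,0,0,-0.133,0.087]],
], force=25)

```text
time_s: 3.95
tool_pos: [0.2221, -0.6109, 0.2226]
tool_rot: [180.0, 0.0, 81.3]
force: [0.1, 0.1, -0.3]
grip_width: 0.0869
grasp_force: 0.0
```

>>> play_rows([
  [[0.035,0.028,0,0,0,0,0.087],[0.035,0.028,0,0,0,0,0.087],[0.035,0.028,0,0,0,0,0.087],[0.035,0.028,0,0,0,0,0.087],[0.035,0.028,0,0,0,0,0.087],[0.035,0.028,0,0,0,0,0.087],[0.035,0.028,0,0,0,0,0.087],[0.035,0.028,0,0,0,0,0.087],[0,0,0,0,0,0,0.087],[0,0,0,0,0,0,0.087]],
])

```text
time_s: 4.95
tool_pos: [0.4883, -0.3684, 0.2226]
tool_rot: [-180.0, 0.0, 81.1]
force: [-0.3, -0.4, 0.3]
grip_width: 0.0872
grasp_force: 0.0
```

Run:
```python
from h import *
c=read_camera("wrist"); cv2.imwrite("pics/w1.png",c["frame"][:,:,::-1])
for r in find("wrist","board",.008,c): print([float(v) for v in r])
shift(451,-148,None,81)
```

```text
[0.97, 341.5, -416.7, 89.5, 81.8, 72.5]
[0.8, 488.6, -371.9, 3.1, 115.5, 79.6]
now [ 486.2 -371.1  222.4] [-1.7995e+02  6.0000e-02  8.0830e+01] turn about tool z (rad) -0.003 tool shift mm [214.8 -69.7   0. ]
```

View pics/w1.png

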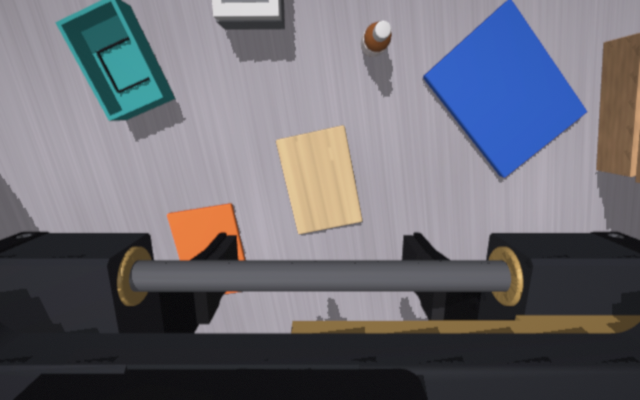

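Plywood board is in the middle at pixel (320,180), with the orange look-alike at (205,250) and the turquoise case at (115,60). I'm taking the board as (488,-371.5) mm, yaw about 2.5°.

>>> play_rows([
  [[0.043,-0.014,0,0,0,0,0.087],[0.043,-0.014,0,0,0,0,0.087],[0.043,-0.014,0,0,0,0,0.087],[0.043,-0.014,0,0,0,0,0.087],[0.043,-0.014,0,0,0,0,0.087],[0,0,0,0,0,0,0.087],[0,0,0,0,0,0,0.087]],
])

```text
time_s: 5.75
tool_pos: [0.4516, -0.1473, 0.2231]
tool_rot: [179.9, 0.1, 80.9]
force: [-0.8, -0.7, -0.2]
grip_width: 0.0869
grasp_force: 0.0
```

Run:
```python
from h import *
c=read_camera("wrist"); cv2.imwrite("pics/w2.png",c["frame"][:,:,::-1])
for r in find("wrist","lid_1",.043,c): print([float(v) for v in r])
for d in silhouettes("wrist","lid_1"): print(d["p"],d["extent"])
print(get_obs())
```

```text
[0.81, 446.9, -3.4, 10.7, 90.2, 61.9]
[0.62, 452.4, -150.7, -8.1, 99.5, 62.9]
0.81 [242.1, 0.0, 335.6, 95.8]
0.62 [287.9, 141.4, 349.9, 236.3]
{'time_s': 5.9, 'qpos': array([ 47.28806824,  -2.02374102, -31.28361685, 105.94697803,
        -1.07096495,  75.78307917,   7.01500291]), 'joint_velocities': array([-0.17575914,  0.46260282, -0.21922718, -0.04714041, -0.3237341 ,
        0.05750203, -0.04605923]), 'effort': array([-3.59654557e-01, -2.55180126e+01,  1.81072522e-01, -3.08928216e+01,
       -9.01394617e-02,  5.93937188e-02,  3.69218818e-03]), 'tool_pos': array([ 0.4517274 , -0.14853582,  0.22251702]), 'tool_rot': array([1.79999467e+02, 1.27081529e-02, 8.07316757e+01]), 'force': array([ 0.20073191,  0.15311082, -0.75404699]), 'wrist_torque': array([ 0.02585158, -0.10278975,  0.05141375]), 'grasp_force': 0.0, 'grip_width': 0.08740595201519671}
```

View pics/w2.png

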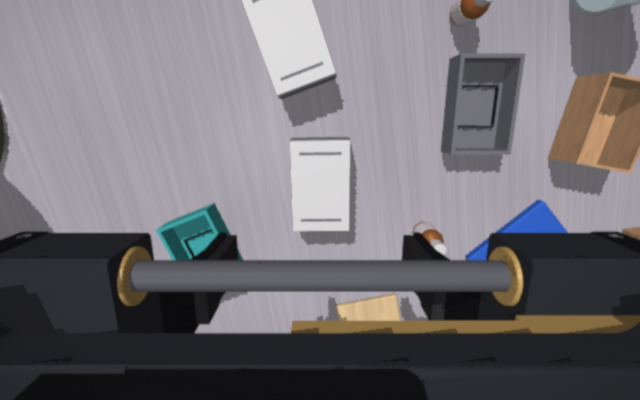

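Target case is centred at pixel (320,185) between the fingers, with no obstacle beside it. I'll descend, grip and lift.

>>> play_rows([
  [[-0.002,0,0.04,0,0,0,0.087],[0,0,0.04,0,0,0,0.087],[0,0,0.04,0,0,0,0.087],[0,0,0.04,0,0,0,0.087],[0,0,0.03,0,0,0,0.087],[0,0,0.015,0,0,0,0.087],[0,0,0.008,0,0,0,0.087],[0,0,0,0,0,0,0.087],[0,0,0,0,0,0,0.06],[0,0,0,0,0,0,0.055],[0,0,0,0,0,0,0.055],[0,0,0,0,0,0,0.055]],
])

```text
time_s: 7.1
tool_pos: [0.4523, -0.1486, 0.0103]
tool_rot: [179.9, 0.0, 80.9]
force: [-1.0, -0.6, 1.3]
grip_width: 0.0638
grasp_force: 25.0
```

>>> play_rows([
  [[0,0,0,0,0,0,0.055],[0,0,0,0,0,0,0.055],[0,0,-0.01,0,0,0,0.055],[0,0,-0.02,0,0,0,0.055],[0,0,-0.03,0,0,0,0.055],[0,0,-0.03,0,0,0,0.055],[0,0,-0.02,0,0,0,0.055],[0,0,0,0,0,0,0.055],[0,0,0,0,0,0,0.055],[0,0,0,0,0,0,0.055]],
])

```text
time_s: 8.1
tool_pos: [0.4506, -0.1479, 0.1181]
tool_rot: [-179.9, -0.0, 81.0]
force: [0.0, -0.7, -2.4]
grip_width: 0.0639
grasp_force: 25.0
```

Run:
```python
from h import *
f=[]
for i in range(6):
    read_camera("wrist");o=get_obs();f.append(o["force"][2])
print(np.round(f,2),o["grip_width"],o["grasp_force"]); shift(488,-371.5,None,92.5)
c=read_camera("wrist"); cv2.imwrite("pics/w3.png",c["frame"][:,:,::-1])
```

```text
[-1.84 -1.92 -1.3  -2.03 -1.78 -0.37] 0.06384118621935271 24.964049535192316
now [ 451.4 -148.1  118.9] [-1.7994e+02 -3.0000e-02  8.0950e+01] turn about tool z (rad) -0.202 tool shift mm [-224.8   26.8    0. ]
```

Light (about 1.6 N), so it goes to the board.

>>> play_rows([
  [[0,0,0,0,0,-0.1,0.055],[0,0,0,0,0,-0.1,0.055],[-0.037,0.0045,0,0,0,0,0.055],[-0.037,0.0045,0,0,0,0,0.055],[-0.037,0.0045,0,0,0,0,0.055],[-0.037,0.0045,0,0,0,0,0.055],[-0.037,0.0045,0,0,0,0,0.055],[-0.037,0.0045,0,0,0,0,0.055],[0,0,0,0,0,0,0.055],[0,0,0,0,0,0,0.055]],
])

```text
time_s: 9.45
tool_pos: [0.4876, -0.3694, 0.1187]
tool_rot: [-180.0, -0.1, 92.3]
force: [1.0, 0.5, -1.5]
grip_width: 0.0643
grasp_force: 25.0
```

Run:
```python
from h import *
c=read_camera("wrist"); cv2.imwrite("pics/w4.png",c["frame"][:,:,::-1])
for i in range(3): read_camera("wrist"); shift(488,-371,None,92.5)
```

```text
now [ 488.3 -367.3  119.2] [-1.7998e+02 -8.0000e-02  9.2490e+01] turn about tool z (rad) -0.0 tool shift mm [-3.7 -0.5  0. ]
now [ 488.4 -367.2  119.4] [-1.7999e+02 -5.0000e-02  9.2520e+01] turn about tool z (rad) 0.0 tool shift mm [-3.8 -0.6  0. ]
now [ 488.4 -367.3  119.6] [-1.7999e+02 -2.0000e-02  9.2530e+01] turn about tool z (rad) 0.001 tool shift mm [-3.7 -0.6  0. ]
```

View pics/w4.png

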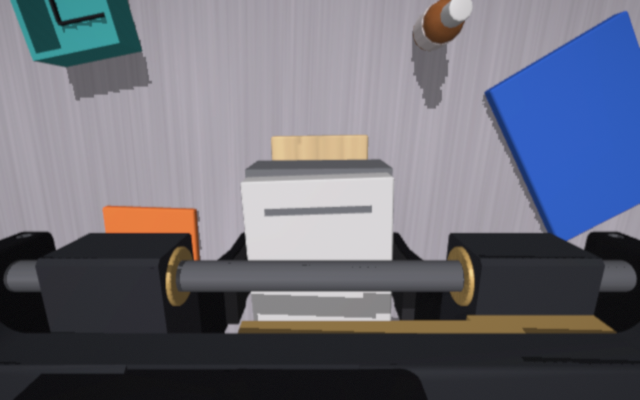

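Case is held squarely over the board, with the board's far edge at pixel (320,140). Lower, release and rise.

>>> play_rows([
  [[-0.003,0,0.03,0,0,0,0.055],[0,0,0.03,0,0,0,0.055],[0,0,0.025,0,0,0,0.055],[0,0,0.01,0,0,0,0.055],[0,0,0.006,0,0,0,0.055],[0,0,0,0,0,0,0.055],[0,0,0,0,0,0,0.055],[0,0,0,0,0,0,0.087],[0,0,0,0,0,0,0.087],[0,0,0,0,0,0,0.087],[0,0,0,0,0,0,0.087]],
])

```text
time_s: 10.75
tool_pos: [0.4884, -0.3721, 0.0189]
tool_rot: [180.0, 0.0, 92.4]
force: [-0.9, 1.0, -0.6]
grip_width: 0.0845
grasp_force: 0.0
```

>>> play_rows([
  [[0,0,-0.03,0,0,0,0.087],[0,0,-0.045,0,0,0,0.087],[0,0,-0.045,0,0,0,0.087],[0,0,-0.045,0,0,0,0.087],[0,0,-0.04,0,0,0,0.087],[0,0,0,0,0,0,0.087],[0,0,0,0,0,0,0.087]],
])

```text
time_s: 11.45
tool_pos: [0.4887, -0.3722, 0.2247]
tool_rot: [179.9, 0.1, 92.4]
force: [-0.0, 0.1, -0.4]
grip_width: 0.087
grasp_force: 0.0
```

Run:
```python
from h import *
c=read_camera("wrist"); cv2.imwrite("pics/w5.png",c["frame"][:,:,::-1])
for n,z in [("lid_1",.051),("board",.008)]:
  for r in find("wrist",n,z,c): print("wrist",n,[float(v) for v in r])
c=read_camera("top")
for r in find("top","lid_1",.043,c): print([float(v) for v in r])
shift(446,1,None,101)
```

```text
wrist lid_1 [0.78, 490.4, -374.1, 5.1, 99.2, 62.6]
wrist board [0.94, 488.2, -371.6, 3.9, 114.4, 80.4]
wrist board [0.83, 341.4, -431.8, 0.7, 101.9, 81.3]
[0.77, 444.6, 2.2, 11.4, 100.0, 63.3]
[0.65, 611.4, 110.2, 10.9, 96.3, 63.4]
[0.63, 490.2, -372.6, 5.2, 97.7, 63.0]
[0.52, 538.9, 381.2, -85.6, 107.5, 101.2]
now [ 487.4 -371.5  221.7] [-1.7987e+02 -1.2000e-01  9.2400e+01] turn about tool z (rad) -0.15 tool shift mm [373.5  30.4   0. ]
```

View pics/w5.png

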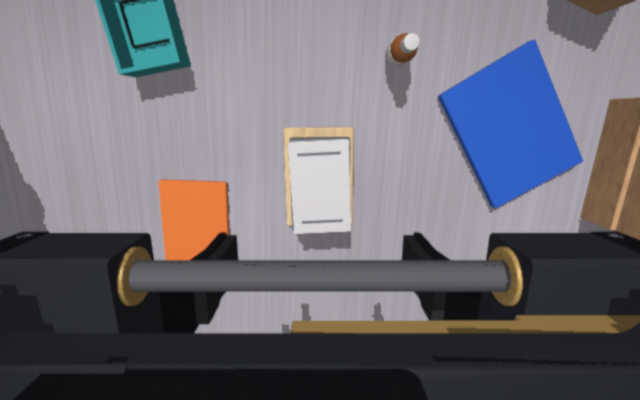

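First case is on the board, about (+2,−2) mm off its centre. Next is the case at (445,2).

>>> play_rows([
  [[0,0,0,0,0,-0.15,0.087],[0.0415,0.0034,0,0,0,0,0.087],[0.0415,0.0034,0,0,0,0,0.087],[0.0415,0.0034,0,0,0,0,0.087],[0.0415,0.0034,0,0,0,0,0.087],[0.0415,0.0034,0,0,0,0,0.087],[0.0415,0.0034,0,0,0,0,0.087],[0.0415,0.0034,0,0,0,0,0.087],[0.0415,0.0034,0,0,0,0,0.087],[0.0415,0.0034,0,0,0,0,0.087],[0,0,0,0,0,0,0.087],[0,0,0,0,0,0,0.087]],
])

```text
time_s: 12.9
tool_pos: [0.4466, 0.0011, 0.2231]
tool_rot: [-179.9, 0.0, 101.1]
force: [-0.1, -0.5, 0.1]
grip_width: 0.087
grasp_force: 0.0
```

Run:
```python
from h import *
c=read_camera("wrist")
L=find("wrist","lid_1",.043,c)
for r in L: print([float(v) for v in r])
r=min(L,key=lambda r:abs(r[1]-446)+abs(r[2])); 
for i in range(3): read_camera("wrist"); shift(r[1],r[2],10,90+r[3])
```

```text
[0.92, 454.5, 3.8, 10.6, 97.6, 61.7]
[0.72, 610.0, 107.5, 11.0, 98.2, 67.6]
now [446.8  -0.9 223.1] [-1.7995e+02 -2.0000e-02  1.0086e+02] turn about tool z (rad) 0.005 tool shift mm [  3.2   8.4 213.1]
now [446.9  -0.9 223.2] [-1.7996e+02 -3.0000e-02  1.0086e+02] turn about tool z (rad) 0.005 tool shift mm [  3.2   8.3 213.2]
now [446.9  -0.7 223.2] [-1.7997e+02 -3.0000e-02  1.0086e+02] turn about tool z (rad) 0.005 tool shift mm [  3.1   8.3 213.2]
```

Run:
```python
from h import *
for cam in ["top","wrist","scene","wrist"]:
  for r in find(cam,"lid_1",.043): print(cam,[float(v) for v in r])
  if cam!="top":
    for r in find(cam,"case_1",.031): print("case",cam,[float(v) for v in r])
c=read_camera("wrist");cv2.imwrite("pics/w6.png",c["frame"][:,:,::-1])
```

```text
top [0.9, 489.5, -373.0, 6.8, 101.0, 67.0]
top [0.74, 626.2, -95.9, -7.4, 92.9, 73.2]
top [0.51, 606.1, 137.3, -87.7, 64.9, 46.4]
wrist [0.9, 454.5, 3.8, 10.6, 97.6, 61.6]
wrist [0.71, 610.2, 108.0, 10.8, 98.9, 66.9]
case wrist [0.77, 575.9, 101.2, 11.0, 98.6, 15.0]
case wrist [0.62, 425.7, 48.7, -79.1, 16.9, 2.1]
case wrist [0.57, 338.4, -208.4, -79.0, 15.5, 11.3]
scene [0.72, 458.8, 2.2, 10.5, 102.4, 67.5]
scene [0.65, 488.6, -374.0, 5.6, 102.3, 72.2]
scene [0.64, 617.2, 105.2, 12.8, 106.2, 64.0]
case scene [0.87, 523.1, -375.1, -7.9, 105.9, 40.5]
case scene [0.84, 489.8, -16.1, -22.7, 120.0, 71.0]
case scene [0.75, 624.8, 95.1, 10.3, 107.3, 70.4]
case scene [0.58, 313.4, -216.1, 11.3, 113.3, 85.0]
wrist [0.84, 609.9, 107.5, 11.0, 98.2, 66.2]
wrist [0.62, 454.2, 3.5, 10.7, 97.9, 62.3]
case wrist [0.93, 575.9, 101.8, 10.8, 98.6, 14.0]
case wrist [0.68, 446.9, 52.8, -79.0, 13.7, 1.0]
case wrist [0.48, 339.3, -207.3, -79.0, 14.5, 12.8]
```

View pics/w6.png

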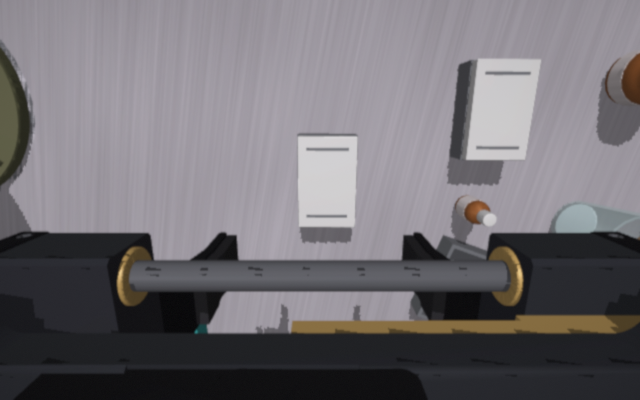

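The case at pixel (327,182) has been nudged to (454,3.5); the scene camera shows the same shift. I'm correcting for that and gripping.

>>> play_rows([
  [[0.003,0.008,0.04,0,0,0,0.087],[0,0,0.04,0,0,0,0.087],[0,0,0.04,0,0,0,0.087],[0,0,0.04,0,0,0,0.087],[0,0,0.03,0,0,0,0.087],[0,0,0.015,0,0,0,0.087],[0,0,0.008,0,0,0,0.087],[0,0,0,0,0,0,0.087],[0,0,0,0,0,0,0.06],[0,0,0,0,0,0,0.055],[0,0,0,0,0,0,0.055],[0,0,0,0,0,0,0.055]],
])

```text
time_s: 15.1
tool_pos: [0.4546, 0.0048, 0.0112]
tool_rot: [180.0, 0.1, 101.0]
force: [-1.2, -0.3, 0.5]
grip_width: 0.0636
grasp_force: 25.0
```

>>> play_rows([
  [[0,0,0,0,0,0,0.055],[0,0,0,0,0,0,0.055],[0,0,-0.01,0,0,0,0.055],[0,0,-0.02,0,0,0,0.055],[0,0,-0.03,0,0,0,0.055],[0,0,-0.03,0,0,0,0.055],[0,0,-0.02,0,0,0,0.055],[0,0,0,0,0,0,0.055],[0,0,0,0,0,0,0.055],[0,0,0,0,0,0,0.055]],
])

```text
time_s: 16.1
tool_pos: [0.4531, 0.005, 0.1193]
tool_rot: [-179.9, -0.0, 101.0]
force: [0.0, 0.5, -1.6]
grip_width: 0.0635
grasp_force: 25.0
```

Run:
```python
from h import *
f=[]
for i in range(6):
    read_camera("wrist");o=get_obs();f.append(o["force"][2])
print(np.round(f,2),o["grip_width"],o["grasp_force"]); shift(487,-369.5,None,92)
```

```text
[-1.43 -1.47 -1.29 -1.41 -1.64 -1.98] 0.06402062653969094 24.993980526924133
now [453.9   5.1 120. ] [-1.7995e+02 -4.0000e-02  1.0101e+02] turn about tool z (rad) 0.157 tool shift mm [-375.6   20.     0. ]
```

Also light, so the heavy one is at (610,108). Stack this one.

>>> play_rows([
  [[0,0,0,0,0,0.077,0.055],[0,0,0,0,0,0.077,0.055],[-0.042,0.0022,0,0,0,0,0.055],[-0.042,0.0022,0,0,0,0,0.055],[-0.042,0.0022,0,0,0,0,0.055],[-0.042,0.0022,0,0,0,0,0.055],[-0.042,0.0022,0,0,0,0,0.055],[-0.042,0.0022,0,0,0,0,0.055],[-0.042,0.0022,0,0,0,0,0.055],[-0.042,0.0022,0,0,0,0,0.055],[-0.04,0.0022,0,0,0,0,0.055],[0,0,0,0,0,0,0.055]],
])

```text
time_s: 17.6
tool_pos: [0.4861, -0.3777, 0.1194]
tool_rot: [-179.9, 0.2, 91.7]
force: [-0.2, -0.1, -1.7]
grip_width: 0.0633
grasp_force: 25.0
```

Run:
```python
from h import *
for i in range(4): read_camera("wrist"); shift(487,-369.5,62,92)
c=read_camera("top")
for r in find("top","lid_1",.15,c): print([float(v) for v in r])
```

```text
now [ 486.8 -373.6  119.3] [-1.7993e+02 -2.0000e-02  9.1840e+01] turn about tool z (rad) -0.003 tool shift mm [ 4.1  0.3 57.3]
now [ 487.7 -370.7  119.5] [-1.7995e+02 -1.0000e-01  9.2040e+01] turn about tool z (rad) 0.001 tool shift mm [ 1.2 -0.6 57.5]
now [ 488.3 -369.1  119.8] [-1.7997e+02 -1.1000e-01  9.2180e+01] turn about tool z (rad) 0.003 tool shift mm [-0.4 -1.3 57.8]
now [ 488.6 -368.3  120.1] [-1.7998e+02 -9.0000e-02  9.2260e+01] turn about tool z (rad) 0.005 tool shift mm [-1.1 -1.7 58.1]
[0.98, 582.0, 97.9, 10.9, 93.5, 59.4]
[0.79, 488.4, -341.5, -89.0, 60.5, 45.8]
[0.65, 451.8, -304.9, -45.9, 69.8, 34.5]
```

>>> play_rows([
  [[-0.001,-0.001,0.02,0,0,0,0.055],[0,0,0.02,0,0,0,0.055],[0,0,0.01,0,0,0,0.055],[0,0,0.004,0,0,0,0.055],[0,0,0.003,0,0,0,0.055],[0,0,0,0,0,0,0.055],[0,0,0,0,0,0,0.055],[0,0,0,0,0,0,0.087],[0,0,0,0,0,0,0.087],[0,0,0,0,0,0,0.087],[0,0,0,0,0,0,0.087]],
])

```text
time_s: 19.0
tool_pos: [0.4875, -0.3712, 0.0639]
tool_rot: [180.0, 0.0, 92.2]
force: [0.4, -0.2, 0.1]
grip_width: 0.0844
grasp_force: 0.0
```

>>> play_rows([
  [[0,0,-0.03,0,0,0,0.087],[0,0,-0.045,0,0,0,0.087],[0,0,-0.045,0,0,0,0.087],[0,0,-0.04,0,0,0,0.087],[0,0,0,0,0,0,0.087],[0,0,0,0,0,0,0.087]],
])

```text
time_s: 19.6
tool_pos: [0.4879, -0.3713, 0.2247]
tool_rot: [179.9, 0.1, 92.2]
force: [0.1, 0.2, -1.5]
grip_width: 0.087
grasp_force: 0.0
```

Run:
```python
from h import *
c=read_camera("wrist"); cv2.imwrite("pics/w7.png",c["frame"][:,:,::-1])
for n,z in [("lid_1",.094),("board",.008)]:
  for r in find("wrist",n,z,c): print("wrist",n,[float(v) for v in r])
c=read_camera("top")
for z in (.043,.094):
  for r in find("top","lid_1",z,c): print(z,[float(v) for v in r])
shift(611,108,None,101)
```

```text
wrist lid_1 [0.96, 488.9, -372.6, 2.1, 96.5, 62.5]
wrist board [0.76, 488.0, -362.8, 3.6, 98.7, 78.0]
wrist board [0.67, 341.1, -431.1, 0.2, 100.7, 81.6]
0.043 [0.89, 611.4, 110.5, 10.8, 97.0, 63.4]
0.043 [0.78, 496.3, -383.2, 1.0, 107.7, 65.9]
0.094 [0.89, 597.2, 104.7, 10.8, 93.0, 60.8]
0.094 [0.78, 486.9, -368.7, 1.0, 103.3, 63.2]
now [ 486.7 -370.6  222. ] [-1.7989e+02 -1.0000e-01  9.2180e+01] turn about tool z (rad) -0.154 tool shift mm [446.1 213.3   0. ]
```

View pics/w7.png

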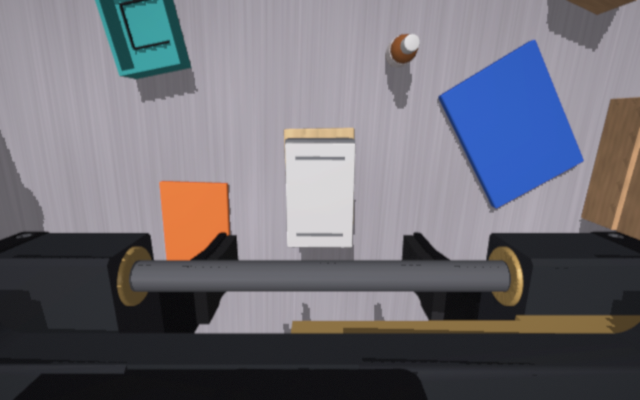

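Two closed cases are stacked squarely at pixel (320,195). Now to the heavy one.

>>> play_rows([
  [[0,0,0,0,0,-0.077,0.087],[0,0,0,0,0,-0.077,0.087],[0.0446,0.0213,0,0,0,0,0.087],[0.0446,0.0213,0,0,0,0,0.087],[0.0446,0.0213,0,0,0,0,0.087],[0.0446,0.0213,0,0,0,0,0.087],[0.0446,0.0213,0,0,0,0,0.087],[0.0446,0.0213,0,0,0,0,0.087],[0.0446,0.0213,0,0,0,0,0.087],[0.0446,0.0213,0,0,0,0,0.087],[0.0446,0.0213,0,0,0,0,0.087],[0.0446,0.0213,0,0,0,0,0.087]],
])

```text
time_s: 21.1
tool_pos: [0.6114, 0.109, 0.2229]
tool_rot: [-180.0, 0.0, 101.0]
force: [1.8, -0.3, -0.2]
grip_width: 0.0871
grasp_force: 0.0
```

>>> play_rows([
  [[0,0,0,0,0,0,0.087],[0,0,0,0,0,0,0.087],[0,0,0,0,0,0,0.087]],
])

```text
time_s: 21.4
tool_pos: [0.6113, 0.1059, 0.2228]
tool_rot: [-179.9, 0.1, 100.9]
force: [-0.9, -0.4, 0.3]
grip_width: 0.0869
grasp_force: 0.0
```

Run:
```python
from h import *
for k in range(3):
  c=read_camera("wrist")
  L=find("wrist","lid_1",.043,c)
  for r in L: print([float(v) for v in r])
  r=min(L,key=lambda r:abs(r[1]-611)+abs(r[2]-108)); 
  shift(r[1],r[2],34,90+r[3])
```

```text
[0.81, 612.7, 109.4, 10.9, 96.2, 61.7]
now [611.5 105.1 223.1] [-1.7996e+02  6.0000e-02  1.0082e+02] turn about tool z (rad) -0.001 tool shift mm [  4.    2.  189.1]
[0.97, 613.0, 109.0, 10.8, 99.4, 63.3]
now [611.5 105.5 223.4] [-1.7998e+02  5.0000e-02  1.0084e+02] turn about tool z (rad) 0.001 tool shift mm [  3.1   2.2 189.4]
[0.98, 612.8, 108.8, 10.8, 98.5, 61.7]
now [611.4 106.2 223.6] [1.8000e+02 3.0000e-02 1.0089e+02] turn about tool z (rad) 0.002 tool shift mm [  2.3   1.8 189.6]
```

>>> play_rows([
  [[0.0025,0.0018,0.04,0,0,0,0.087],[0,0,0.04,0,0,0,0.087],[0,0,0.04,0,0,0,0.087],[0,0,0.04,0,0,0,0.087],[0,0,0.02,0,0,0,0.087],[0,0,0.0085,0,0,0,0.087],[0,0,0,0,0,0,0.087],[0,0,0,0,0,0,0.06],[0,0,0,0,0,0,0.055],[0,0,0,0,0,0,0.055],[0,0,0,0,0,0,0.055],[0,0,0,0,0,0,0.055]],
], force=15)

```text
time_s: 22.9
tool_pos: [0.6131, 0.1103, 0.0359]
tool_rot: [179.9, 0.0, 101.0]
force: [-0.6, -1.0, 2.9]
grip_width: 0.0618
grasp_force: 15.0
```

>>> play_rows([
  [[0,0,0,0,0,0,0.055],[0,0,0,0,0,0,0.055],[0,0,-0.01,0,0,0,0.055],[0,0,-0.02,0,0,0,0.055],[0,0,-0.03,0,0,0,0.055],[0,0,0,0,0,0,0.055],[0,0,0,0,0,0,0.055],[0,0,0,0,0,0,0.055]],
])

```text
time_s: 23.7
tool_pos: [0.6119, 0.1099, 0.0941]
tool_rot: [-179.9, 0.0, 101.0]
force: [0.2, -0.3, -0.6]
grip_width: 0.0614
grasp_force: 15.0
```

Run:
```python
from h import *
f=[]
for i in range(5):
    read_camera("wrist");o=get_obs();f.append(o["force"][2])
print(np.round(f,2),o["grip_width"],o["grasp_force"],o["tool_pos"])
c=read_camera("wrist"); cv2.imwrite("pics/w8.png",c["frame"][:,:,::-1])
```

```text
[-0.72 -0.19 -0.4  -0.   -0.55] 0.06151380462053661 14.999458640813828 [0.61210095 0.11016116 0.09418432]
```

View pics/w8.png

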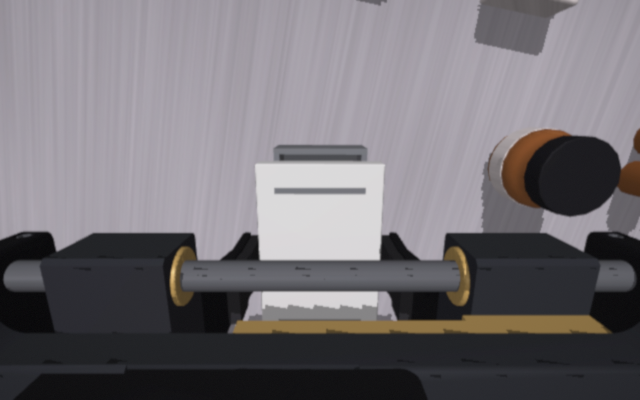

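Only the lid is held, and the open tray below it is at pixel (320,152). Lay the lid on the free bench at about (485,84).

>>> play_rows([
  [[0,-0.0325,0,0,0,0,0.055],[0,-0.0325,0,0,0,0,0.055],[0,-0.0325,0,0,0,0,0.055],[0,-0.0325,0,0,0,0,0.055],[0,0,0,0,0,0,0.055],[0,0,0.04,0,0,0,0.055],[0,0,0.03,0,0,0,0.055],[0,0,0.01,0,0,0,0.055],[0,0,0.006,0,0,0,0.055],[0,0,0,0,0,0,0.055],[0,0,0,0,0,0,0.087],[0,0,0,0,0,0,0.087]],
])

```text
time_s: 25.2
tool_pos: [0.4862, 0.0857, 0.0101]
tool_rot: [179.9, 0.0, 101.0]
force: [0.0, 0.7, -0.6]
grip_width: 0.071
grasp_force: 0.0
```

>>> play_rows([
  [[0,0,0,0,0,0,0.087],[0,0,0,0,0,0,0.087],[0,0,-0.03,0,0,0,0.087],[0,0,-0.05,0,0,0,0.087],[0,0,-0.05,0,0,0,0.087],[0,0,-0.05,0,0,0,0.087],[0,0.0325,-0.03,0,0,0,0.087],[0,0.0325,0,0,0,0,0.087],[0,0.0325,0,0,0,0,0.087],[0,0.0325,0,0,0,0,0.087],[0,0,0,0,0,0,0.087],[0,0,0,0,0,0,0.087]],
])

```text
time_s: 26.4
tool_pos: [0.6122, 0.1107, 0.2183]
tool_rot: [-179.9, -0.1, 101.0]
force: [-0.5, 0.2, -0.4]
grip_width: 0.0871
grasp_force: 0.0
```

Run:
```python
from h import *
c=read_camera("wrist"); cv2.imwrite("pics/w9.png",c["frame"][:,:,::-1])
for n,z in [("tray_1",.031),("case_1",.031)]:
  for r in find("wrist",n,z,c,.2): print(n,[float(v) for v in r])
for r in find("top","lid_1",.016): print([float(v) for v in r])
for i in range(3): read_camera("wrist"); shift(612.8,109,10,11)
print(get_obs()["qpos"])
print([np.round(project(c,[612.8e-3,.109,z])) for z in (.025,.003)])
```

```text
tray_1 [0.72, 637.4, -56.3, 81.1, 65.9, 59.8]
case_1 [0.84, 612.5, 108.8, 10.6, 104.2, 64.7]
[0.66, 501.4, -391.9, 1.0, 109.5, 67.4]
now [612.1 110.  219.7] [1.7996e+02 8.0000e-02 1.0100e+02] turn about tool z (rad) 1.571 tool shift mm [  0.5   1.1 209.7]
now [612.2 109.9 219.6] [1.7996e+02 7.0000e-02 1.0099e+02] turn about tool z (rad) 1.571 tool shift mm [  0.4   1.  209.6]
now [612.3 110.  219.5] [1.7997e+02 6.0000e-02 1.0099e+02] turn about tool z (rad) 1.571 tool shift mm [  0.3   1.  209.5]
[ 25.63013325  21.64717752 -49.08885003  86.32499171  16.53835972
  79.52316928 -13.46977795]
[array([320., 184.]), array([320., 180.])]
```

View pics/w9.png

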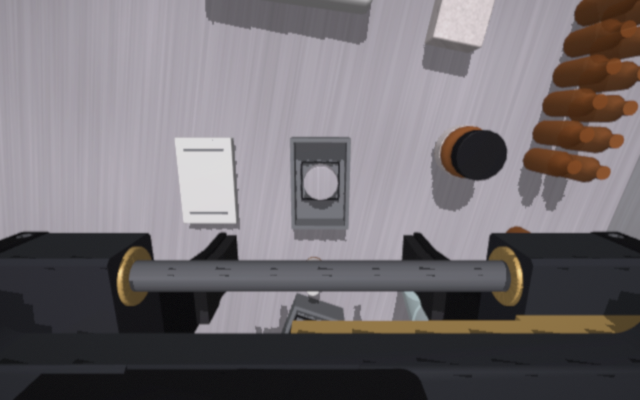

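Weight is at pixel (320,182) in its nest, which matches (612.8,109). The lid lies at (205,180). Turning 90° so the fingers fit along the case.

>>> play_rows([
  [[0,0,0,0,0,0.1428,0.052],[0,0,0,0,0,0.1428,0.052],[0,0,0,0,0,0.1428,0.052],[0,0,0,0,0,0.1428,0.052],[0,0,0,0,0,0.1428,0.052],[0,0,0,0,0,0.1428,0.052],[0,0,0,0,0,0.1428,0.052],[0,0,0,0,0,0.1428,0.052],[0,0,0,0,0,0.1428,0.052],[0,0,0,0,0,0.1428,0.052],[0,0,0,0,0,0.1428,0.052]],
], force=25)

```text
time_s: 27.9
tool_pos: [0.6124, 0.1101, 0.2192]
tool_rot: [180.0, -0.0, 10.7]
force: [0.2, 0.6, -0.5]
grip_width: 0.052
grasp_force: 0.0
```

>>> play_rows([
  [[0,0,0.04,0,0,0,0.052],[0,0,0.04,0,0,0,0.052],[0,0,0.04,0,0,0,0.052],[0,0,0,0,0,0,0.052],[0,0,0,0,0,0,0.052],[0,0,0,0,0,0,0.052]],
])

```text
time_s: 28.5
tool_pos: [0.6144, 0.1108, 0.1019]
tool_rot: [180.0, -0.2, 11.0]
force: [0.4, 0.6, 0.3]
grip_width: 0.0519
grasp_force: 0.0
```

Run:
```python
from h import *
c=read_camera("wrist"); cv2.imwrite("pics/w10.png",c["frame"][:,:,::-1])
for n,z in [("tray_1",.031),("case_1",.031)]:
  for r in find("wrist",n,z,c,.2): print(n,[float(v) for v in r])
for i in range(4): read_camera("wrist"); shift(612.7,109,9.5,11)
```

```text
tray_1 [0.64, 644.5, -76.6, -8.9, 102.4, 50.9]
case_1 [0.63, 615.2, 109.6, 10.3, 99.4, 68.3]
now [613.8 110.5 101. ] [179.98  -0.18  11.  ] turn about tool z (rad) -0.0 tool shift mm [-1.4  1.3 91.5]
now [613.5 110.4 100.6] [ 1.7998e+02 -1.4000e-01  1.1000e+01] turn about tool z (rad) -0.0 tool shift mm [-1.1  1.3 91.1]
now [613.2 110.3 100.1] [ 1.7998e+02 -1.0000e-01  1.1000e+01] turn about tool z (rad) -0.0 tool shift mm [-0.8  1.2 90.6]
now [613.  110.3  99.8] [ 1.7998e+02 -6.0000e-02  1.1000e+01] turn about tool z (rad) -0.0 tool shift mm [-0.5  1.2 90.3]
```

View pics/w10.png

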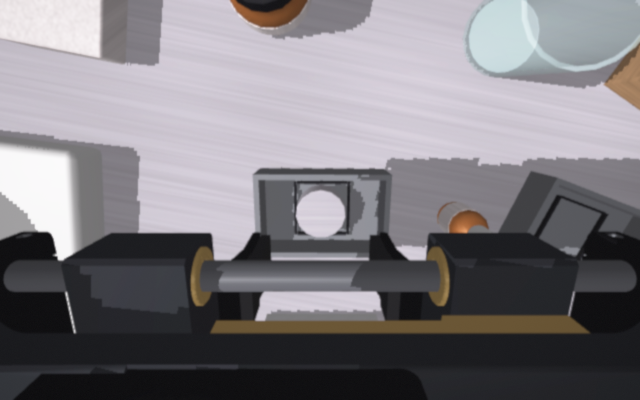

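The weight is centred between the fingers at pixel (321,213) with clearance to the case ends. Descend and grip.

>>> play_rows([
  [[-0.0005,0.001,0.03,0,0,0,0.052],[0,0,0.025,0,0,0,0.052],[0,0,0.015,0,0,0,0.052],[0,0,0.01,0,0,0,0.052],[0,0,0.005,0,0,0,0.052],[0,0,0.004,0,0,0,0.052],[0,0,0,0,0,0,0.052],[0,0,0,0,0,0,0.052]],
])

```text
time_s: 29.65
tool_pos: [0.6129, 0.1094, 0.0108]
tool_rot: [180.0, -0.1, 11.0]
force: [-0.4, -0.6, -0.1]
grip_width: 0.0519
grasp_force: 0.0
```

>>> play_rows([
  [[0,0,0,0,0,0,0.03],[0,0,0,0,0,0,0.03],[0,0,0,0,0,0,0.03],[0,0,0,0,0,0,0.03],[0,0,0,0,0,0,0.03]],
])

```text
time_s: 30.15
tool_pos: [0.6125, 0.1093, 0.0104]
tool_rot: [180.0, -0.0, 11.0]
force: [-0.9, -0.1, 1.8]
grip_width: 0.0362
grasp_force: 25.0
```

>>> play_rows([
  [[0,0,-0.005,0,0,0,0.03],[0,0,-0.02,0,0,0,0.03],[0,0,-0.035,0,0,0,0.03],[0,0,-0.04,0,0,0,0.03],[0,0,-0.03,0,0,0,0.03],[0,0,0,0,0,0,0.03],[0,0,0,0,0,0,0.03],[0,0,0,0,0,0,0.03]],
])

```text
time_s: 30.95
tool_pos: [0.611, 0.1086, 0.1381]
tool_rot: [180.0, 0.2, 11.0]
force: [-0.5, 0.1, -2.2]
grip_width: 0.0362
grasp_force: 25.0
```

Run:
```python
from h import *
f=[]
for i in range(5):
    read_camera("top");o=get_obs();f.append(o["force"][2])
print(np.round(f,2),o["grip_width"],o["grasp_force"],o["tool_pos"])
c=read_camera("wrist"); cv2.imwrite("pics/w11.png",c["frame"][:,:,::-1])
c=read_camera("top")
for z in [.056]:
  for r in find("top","pan_top",z,c)[:2]: print([float(v) for v in r])
c=read_camera("scene")
for r in find("scene","pan_top",z,c)[:2]: print([float(v) for v in r])
shift(538,376,None,11)
```

```text
[-2.15 -2.61 -2.15 -1.36 -2.21] 0.036339039008983526 24.999699890613556 [0.6117004  0.10905377 0.13884342]
[0.65, 536.2, 377.8, 64.9, 106.3, 106.2]
[0.63, 529.9, 367.4, 3.9, 191.7, 176.8]
[0.83, 551.1, 380.4, 25.9, 107.8, 85.0]
[0.75, 641.6, -13.3, 46.8, 60.4, 25.1]
now [612.3 109.2 139.9] [1.8e+02 1.0e-02 1.1e+01] turn about tool z (rad) 0.0 tool shift mm [ -22.  -276.1    0. ]
```

View pics/w11.png

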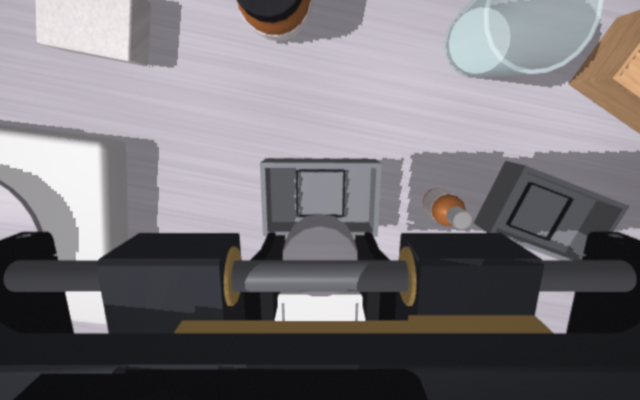

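Weight held (about 2.1 N) and the case nest is empty at pixel (321,193). Carry it to the pan.

>>> play_rows([
  [[-0.0031,-0.0394,0,0,0,0,0.03],[-0.0031,-0.0394,0,0,0,0,0.03],[-0.0031,-0.0394,0,0,0,0,0.03],[-0.0031,-0.0394,0,0,0,0,0.03],[-0.0031,-0.0394,0,0,0,0,0.03],[-0.0031,-0.0394,0,0,0,0,0.03],[-0.0031,-0.0394,0,0,0,0,0.03],[0,0,0,0,0,0,0.03],[0,0,0.03,0,0,0,0.03],[0,0,0.025,0,0,0,0.03],[0,0,0.01,0,0,0,0.03],[0,0,0,0,0,0,0.03]],
])

```text
time_s: 32.65
tool_pos: [0.5376, 0.3747, 0.0733]
tool_rot: [179.9, 0.2, 11.0]
force: [0.6, 0.2, -2.0]
grip_width: 0.0365
grasp_force: 25.0
```

>>> play_rows([
  [[0,0,0.003,0,0,0,0.03],[0,0,0.003,0,0,0,0.03],[0,0,0.003,0,0,0,0.03],[0,0,0.003,0,0,0,0.03],[0,0,0,0,0,0,0.03],[0,0,0,0,0,0,0.03],[0,0,0,0,0,0,0.03]],
])

```text
time_s: 33.35
tool_pos: [0.5385, 0.3758, 0.0632]
tool_rot: [180.0, -0.0, 11.0]
force: [-0.0, 0.0, -1.8]
grip_width: 0.0363
grasp_force: 25.0
```

Run:
```python
from h import *
f=[]
for i in range(5):
    read_camera("top");o=get_obs();f.append(o["force"][2])
print(np.round(f,2),o["grip_width"],o["tool_pos"])
```

```text
[-1.97 -1.58 -2.02 -2.82 -3.17] 0.036319758246213925 [0.53842764 0.37583533 0.06310465]
```

>>> play_rows([
  [[0,0,0.003,0,0,0,0.03],[0,0,0.003,0,0,0,0.03],[0,0,0.002,0,0,0,0.03],[0,0,0,0,0,0,0.03],[0,0,0,0,0,0,0.03],[0,0,0,0,0,0,0.03],[0,0,0,0,0,0,0.03]],
])

```text
time_s: 34.3
tool_pos: [0.5385, 0.3759, 0.0552]
tool_rot: [-180.0, -0.0, 11.0]
force: [0.0, 2.0, -0.1]
grip_width: 0.036
grasp_force: 25.0
```

Run:
```python
from h import *
f=[]
for i in range(8):
    read_camera("top");o=get_obs();f.append(o["force"][2])
print(np.round(f,2),np.mean(f),o["grip_width"],o["tool_pos"])
```

```text
[ 0.02 -0.09  0.16 -0.17  0.66  0.7   0.58 -0.33] 0.1900635629995656 0.036329117416412766 [0.53842379 0.37586265 0.05505751]
```

The load is on the pan. Release, then rise.

>>> play_rows([
  [[0,0,0,0,0,0,0.04],[0,0,0,0,0,0,0.046],[0,0,0,0,0,0,0.056],[0,0,0,0,0,0,0.056],[0,0,-0.005,0,0,0,0.056],[0,0,-0.015,0,0,0,0.056],[0,0,-0.03,0,0,0,0.056],[0,0,-0.04,0,0,0,0.056],[0,0,-0.04,0,0,0,0.056],[0,0,-0.035,0,0,0,0.056],[0,0,0,0,0,0,0.087]],
], force=15)

```text
time_s: 35.8
tool_pos: [0.5405, 0.3785, 0.2281]
tool_rot: [-179.7, -0.6, 11.0]
force: [1.0, 0.6, -0.5]
grip_width: 0.0594
grasp_force: 0.0
```

Run:
```python
from h import *
read_camera("wrist")
a=read_camera("wrist")["frame"]; b=read_camera("top")["frame"][150:250,160:320]
b=cv2.resize(b,(640,400),interpolation=cv2.INTER_CUBIC)
cv2.imwrite("pics/w12.png",cv2.resize(np.vstack([a,b]),(480,600))[:,:,::-1])
for r in find("scene","lid_1",.016)+find("top","lid_1",.016): print([float(v) for v in r])
shift(485.5,84.5,None,101)
```

```text
[0.9, 491.0, 82.3, 11.7, 109.3, 70.5]
[0.78, 437.0, -357.3, 1.8, 107.5, 74.2]
[0.48, 613.3, 111.2, 12.6, 123.8, 77.6]
[0.65, 502.2, -393.3, -1.9, 102.7, 67.5]
[0.63, 486.4, 85.3, 10.7, 100.2, 63.7]
now [537.9 375.3 218.7] [1.7995e+02 1.3000e-01 1.1000e+01] turn about tool z (rad) -1.571 tool shift mm [-275.4 -106.9    0. ]
```

View pics/w12.png

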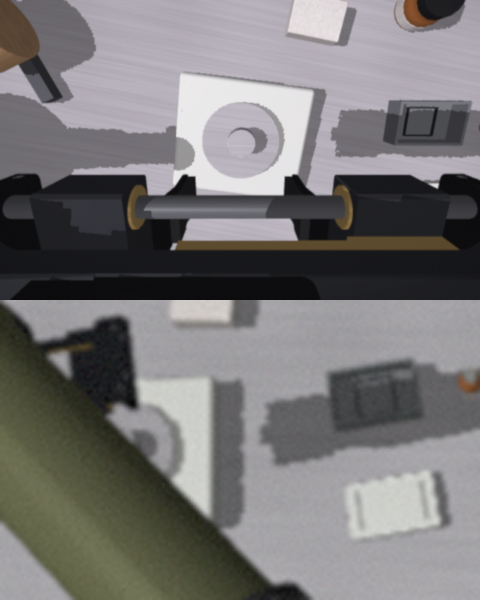

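The weight stands near the pan's centre, at wrist view (242,142). Back to the lid.

>>> play_rows([
  [[0,0,0,0,0,-0.1428,0.087],[0,0,0,0,0,-0.1428,0.087],[0,0,0,0,0,-0.1428,0.087],[0,0,0,0,0,-0.1428,0.087],[0,0,0,0,0,-0.1428,0.087],[0,0,0,0,0,-0.1428,0.087],[0,0,0,0,0,-0.1428,0.087],[0,0,0,0,0,-0.1428,0.087],[0,0,0,0,0,-0.1428,0.087],[0,0,0,0,0,-0.1428,0.087],[0,0,0,0,0,-0.1428,0.087]],
])

```text
time_s: 37.25
tool_pos: [0.5381, 0.3754, 0.219]
tool_rot: [-179.9, 0.0, 101.3]
force: [0.2, 1.0, 0.3]
grip_width: 0.0867
grasp_force: 0.0
```

>>> play_rows([
  [[-0.0344,-0.0134,0,0,0,0,0.087],[-0.0344,-0.0134,0,0,0,0,0.087],[-0.0344,-0.0134,0,0,0,0,0.087],[-0.0344,-0.0134,0,0,0,0,0.087],[-0.0344,-0.0134,0,0,0,0,0.087],[-0.0344,-0.0134,0,0,0,0,0.087],[-0.0344,-0.0134,0,0,0,0,0.087],[-0.0344,-0.0134,0,0,0,0,0.087],[0,0,0,0,0,0,0.087],[0,0,0,0,0,0,0.087],[0,0,0,0,0,0,0.087]],
])

```text
time_s: 38.35
tool_pos: [0.4855, 0.0866, 0.2199]
tool_rot: [-180.0, -0.1, 101.1]
force: [-0.0, 1.0, 0.1]
grip_width: 0.087
grasp_force: 0.0
```

Run:
```python
from h import *
for k in range(3):
  c=read_camera("wrist")
  L=find("wrist","lid_1",.016,c)
  for r in L: print([float(v) for v in r])
  for n in("case_1","tray_1"):
    for r in find("wrist",n,.031,c,.3): print(n,[float(v) for v in r])
  r=min(L,key=lambda r:abs(r[1]-485)+abs(r[2]-85)); 
  shift(r[1],r[2],8,90+r[3])
```

```text
[0.75, 486.8, 85.2, 11.1, 99.6, 62.8]
case_1 [0.7, 608.7, 109.1, 11.1, 101.4, 73.1]
tray_1 [0.83, 617.7, -42.1, -82.9, 51.1, 37.3]
now [485.6  86.6 219.9] [-1.7999e+02 -4.0000e-02  1.0115e+02] turn about tool z (rad) 0.001 tool shift mm [ -1.6   0.9 211.9]
[0.58, 487.1, 85.9, 10.9, 98.6, 62.8]
case_1 [0.89, 608.5, 109.7, 11.2, 102.4, 72.6]
tray_1 [0.66, 617.1, -40.8, -78.8, 52.3, 36.4]
tray_1 [0.54, 707.3, 288.8, -86.7, 67.2, 51.1]
now [485.7  85.7 220. ] [-1.7999e+02 -2.0000e-02  1.0106e+02] turn about tool z (rad) 0.003 tool shift mm [-1.00e-01  1.50e+00  2.12e+02]
[0.86, 486.4, 85.2, 11.4, 99.8, 62.8]
case_1 [0.9, 608.1, 108.9, 11.1, 101.3, 72.6]
tray_1 [0.87, 616.4, -42.3, -78.9, 51.0, 36.4]
now [485.7  85.3 220. ] [-180.      0.    101.01] turn about tool z (rad) -0.007 tool shift mm [-2.00e-01  7.00e-01  2.12e+02]
```

>>> play_rows([
  [[0,0.001,0.045,0,0,0,0.087],[0,0,0.045,0,0,0,0.087],[0,0,0.045,0,0,0,0.087],[0,0,0.045,0,0,0,0.087],[0,0,0.02,0,0,0,0.087],[0,0,0.011,0,0,0,0.087],[0,0,0,0,0,0,0.087],[0,0,0,0,0,0,0.06],[0,0,0,0,0,0,0.055],[0,0,0,0,0,0,0.055],[0,0,0,0,0,0,0.055],[0,0,0,0,0,0,0.055]],
])

```text
time_s: 40.15
tool_pos: [0.4873, 0.0852, 0.0098]
tool_rot: [179.9, 0.1, 101.0]
force: [-0.4, 0.4, 4.8]
grip_width: 0.0618
grasp_force: 15.0
```

>>> play_rows([
  [[0,0,0,0,0,0,0.055],[0,0,0,0,0,0,0.055],[0,0,-0.02,0,0,0,0.055],[0,0,-0.04,0,0,0,0.055],[0,0,-0.03,0,0,0,0.055],[0,0.0325,0,0,0,0,0.055],[0,0.0325,0,0,0,0,0.055],[0,0.0325,0,0,0,0,0.055],[0,0.031,0,0,0,0,0.055],[0,0,0,0,0,0,0.055],[0,0,0,0,0,0,0.055],[0,0,0,0,0,0,0.055]],
])

```text
time_s: 41.35
tool_pos: [0.6116, 0.1099, 0.0987]
tool_rot: [-179.9, 0.0, 101.0]
force: [-0.7, -1.1, -0.6]
grip_width: 0.0617
grasp_force: 15.0
```

Run:
```python
from h import *
for i in range(4): read_camera("wrist"); shift(612.7,109,None,101)
c=read_camera("wrist"); cv2.imwrite("pics/w13.png",c["frame"][:,:,::-1]); o=get_obs(); print(o["grip_width"])
zl=o["tool_pos"][2]-.0085
for r in find("wrist","lid_1",zl+.016,c): print([float(v) for v in r])
# expected case rim far corners in picture
t=np.radians(10.8)
for sx in(-1,1): print(np.round(project(c,[.6127+sx*.032*np.cos(t)-.05*np.sin(t),.109+sx*.032*np.sin(t)+.05*np.cos(t),.031])))
```

```text
now [611.7 109.7  98.9] [-1.7995e+02  4.0000e-02  1.0103e+02] turn about tool z (rad) 0.0 tool shift mm [-0.9  0.8  0. ]
now [611.9 109.6  99.1] [-1.7997e+02  5.0000e-02  1.0102e+02] turn about tool z (rad) 0.0 tool shift mm [-0.8  0.7  0. ]
now [612.1 109.5  99.2] [-1.7999e+02  6.0000e-02  1.0101e+02] turn about tool z (rad) 0.0 tool shift mm [-0.6  0.5  0. ]
now [612.3 109.5  99.3] [1.80e+02 6.00e-02 1.01e+02] turn about tool z (rad) -0.0 tool shift mm [-0.5  0.3  0. ]
0.06166946915869648
[0.68, 611.4, 116.7, 11.0, 85.6, 60.8]
[273. 146.]
[366. 146.]
```

View pics/w13.png

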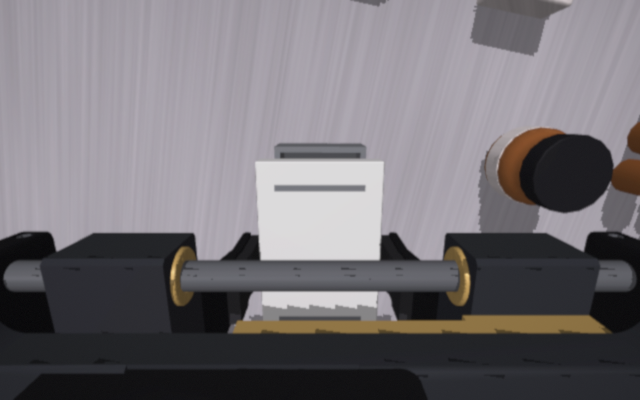

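The view is the same as when the lid came off: rim at (275–366, 146), lid at 257–383. Lower the lid, release, go down and grip the tray, then lift slightly.

>>> play_rows([
  [[-0.0005,0.0003,0.025,0,0,0,0.055],[0,0,0.02,0,0,0,0.055],[0,0,0.008,0,0,0,0.055],[0,0,0.004,0,0,0,0.055],[0,0,0.003,0,0,0,0.055],[0,0,0.0025,0,0,0,0.055],[0,0,0,0,0,0,0.055],[0,0,0,0,0,0,0.055]],
])

```text
time_s: 42.45
tool_pos: [0.6135, 0.1095, 0.0371]
tool_rot: [180.0, 0.0, 101.0]
force: [-0.6, 0.3, -0.7]
grip_width: 0.0617
grasp_force: 15.0
```

>>> play_rows([
  [[0,0,0,0,0,0,0.087],[0,0,0,0,0,0,0.087],[0,0,0,0,0,0,0.087],[0,0,0,0,0,0,0.087],[0,0,-0.04,0,0,0,0.087],[0,0,-0.05,0,0,0,0.087],[0,0,-0.05,0,0,0,0.087],[0,0,-0.045,0,0,0,0.087],[0,0,0,0,0,0,0.087],[0,0,0,0,0,0,0.087]],
])

```text
time_s: 43.45
tool_pos: [0.6138, 0.1097, 0.2228]
tool_rot: [179.9, 0.0, 101.0]
force: [-0.0, -0.1, -1.2]
grip_width: 0.087
grasp_force: 0.0
```

Run:
```python
from h import *
c=read_camera("wrist"); cv2.imwrite("pics/w14.png",c["frame"][:,:,::-1])
for n,z in [("lid_1",.043),("case_1",.031)]:
  for r in find("wrist",n,z,c): print(n,[float(v) for v in r])
for i in range(4): read_camera("wrist"); shift(612.7,109,10,101)
```

```text
lid_1 [0.92, 614.1, 109.7, 11.0, 96.7, 62.3]
case_1 [0.5, 589.5, 127.6, -26.0, 104.6, 48.6]
now [612.3 109.  219.7] [-1.7983e+02 -1.0000e-02  1.0100e+02] turn about tool z (rad) 0.0 tool shift mm [-1.000e-01  4.000e-01  2.097e+02]
now [612.4 109.1 219.9] [-1.7984e+02 -1.0000e-02  1.0100e+02] turn about tool z (rad) 0.0 tool shift mm [-1.000e-01  3.000e-01  2.099e+02]
now [612.5 109.2 220. ] [-1.7986e+02 -1.0000e-02  1.0101e+02] turn about tool z (rad) 0.0 tool shift mm [-2.0e-01  1.0e-01  2.1e+02]
now [612.7 109.3 220.3] [-1.7989e+02 -2.0000e-02  1.0101e+02] turn about tool z (rad) 0.0 tool shift mm [ -0.3  -0.  210.3]
```

View pics/w14.png

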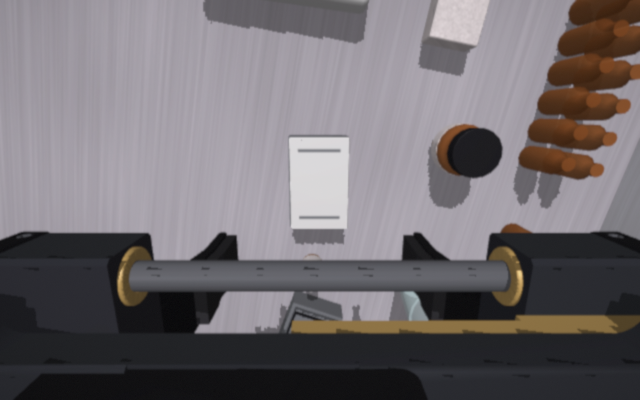

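Lid is seated flat at pixel (320,182). That was my 15th picture, one over the limit of 14, so from here I'll use numbers only. Grip and lift the closed case.

>>> play_rows([
  [[0,0,0.04,0,0,0,0.087],[0,0,0.04,0,0,0,0.087],[0,0,0.04,0,0,0,0.087],[0,0,0.04,0,0,0,0.087],[0,0,0.03,0,0,0,0.087],[0,0,0.012,0,0,0,0.087],[0,0,0.008,0,0,0,0.087],[0,0,0,0,0,0,0.087],[0,0,0,0,0,0,0.06],[0,0,0,0,0,0,0.055],[0,0,0,0,0,0,0.055],[0,0,0,0,0,0,0.055]],
], force=25)

```text
time_s: 45.0
tool_pos: [0.6134, 0.1094, 0.0123]
tool_rot: [180.0, 0.0, 101.0]
force: [-2.3, -0.6, 0.4]
grip_width: 0.0633
grasp_force: 25.0
```

>>> play_rows([
  [[0,0,0,0,0,0,0.055],[0,0,0,0,0,0,0.055],[0,0,-0.01,0,0,0,0.055],[0,0,-0.03,0,0,0,0.055],[0,0,-0.04,0,0,0,0.055],[0,0,-0.04,0,0,0,0.055],[0,0,-0.03,0,0,0,0.055],[0,0,0,0,0,0.077,0.055],[0,0,0,0,0,0.077,0.055],[0,0,0,0,0,0,0.055],[0,0,0,0,0,0,0.055]],
])

```text
time_s: 46.1
tool_pos: [0.6129, 0.1094, 0.1613]
tool_rot: [-180.0, 0.0, 92.3]
force: [-0.2, -0.5, -1.2]
grip_width: 0.0633
grasp_force: 25.0
```

Run:
```python
from h import *
f=[]
for i in range(4): read_camera("wrist"); f.append(get_obs()["force"][2])
print(np.round(f,2)); shift(487.5,-370,105,92.2)
for z in (.094,):
  for r in find("top","lid_1",z)+find("scene","lid_1",z): print([float(v) for v in r])
for r in find("top","tray_1",.031)+find("scene","tray_1",.031): print("tray",[float(v) for v in r])
```

```text
[-1.56 -1.45 -2.63 -1.33]
now [613.  109.5 161.2] [-179.97   -0.     92.23] turn about tool z (rad) 0.001 tool shift mm [-474.3 -143.8   56.2]
[0.78, 486.9, -370.2, 1.0, 100.3, 63.2]
[0.77, 555.1, 173.4, 1.3, 101.1, 77.3]
[0.6, 493.4, -373.7, 0.6, 97.1, 69.1]
[0.53, 541.8, -410.3, -38.1, 78.7, 38.5]
tray [0.76, 631.1, -93.1, -8.8, 98.6, 68.2]
tray [0.82, 642.6, -100.3, -9.3, 109.5, 83.2]
```

>>> play_rows([
  [[-0.0395,-0.012,0,0,0,0,0.055],[-0.0395,-0.012,0,0,0,0,0.055],[-0.0395,-0.012,0,0,0,0,0.055],[-0.0395,-0.012,0,0,0,0,0.055],[-0.0395,-0.012,0,0,0,0,0.055],[-0.0395,-0.012,0,0,0,0,0.055],[-0.0395,-0.012,0,0,0,0,0.055],[-0.0395,-0.012,0,0,0,0,0.055],[-0.0395,-0.012,0,0,0,0,0.055],[-0.0395,-0.012,0,0,0,0,0.055],[-0.0395,-0.012,0,0,0,0,0.055],[-0.0395,-0.012,0,0,0,0,0.055]],
])

```text
time_s: 47.9
tool_pos: [0.4867, -0.3713, 0.1618]
tool_rot: [180.0, 0.0, 92.2]
force: [1.0, -0.1, -1.3]
grip_width: 0.064
grasp_force: 25.0
```

>>> play_rows([
  [[0,0,0,0,0,0,0.055],[0,0,0,0,0,0,0.055],[0,0,0,0,0,0,0.055],[0,0,0,0,0,0,0.055]],
])

```text
time_s: 48.3
tool_pos: [0.4882, -0.3679, 0.1618]
tool_rot: [180.0, -0.0, 92.3]
force: [0.2, -0.0, -1.3]
grip_width: 0.0636
grasp_force: 25.0
```

Run:
```python
from h import *
for i in range(6): read_camera("wrist"); shift(487.5,-370.5,105,92.2)
```

```text
now [ 488.2 -368.1  161.8] [1.7998e+02 1.0000e-02 9.2340e+01] turn about tool z (rad) 0.002 tool shift mm [-2.4 -0.7 56.8]
now [ 488.  -368.3  161.8] [1.7999e+02 1.0000e-02 9.2310e+01] turn about tool z (rad) 0.002 tool shift mm [-2.2 -0.6 56.8]
now [ 487.9 -368.6  161.7] [1.7999e+02 2.0000e-02 9.2290e+01] turn about tool z (rad) 0.002 tool shift mm [-1.9 -0.4 56.7]
now [ 487.7 -368.9  161.7] [1.800e+02 2.000e-02 9.226e+01] turn about tool z (rad) 0.001 tool shift mm [-1.6 -0.3 56.7]
now [ 487.6 -369.1  161.7] [-1.800e+02  2.000e-02  9.224e+01] turn about tool z (rad) 0.001 tool shift mm [-1.4 -0.1 56.7]
now [ 487.5 -369.3  161.6] [1.800e+02 1.000e-02 9.222e+01] turn about tool z (rad) 0.0 tool shift mm [-1.2 -0.1 56.6]
```

>>> play_rows([
  [[-0.001,0,0.02,0,0,0,0.055],[0,0,0.02,0,0,0,0.055],[0,0,0.008,0,0,0,0.055],[0,0,0.004,0,0,0,0.055],[0,0,0.0035,0,0,0,0.055],[0,0,0,0,0,0,0.055],[0,0,0,0,0,0,0.055],[0,0,0,0,0,0,0.087],[0,0,0,0,0,0,0.087],[0,0,0,0,0,0,0.087],[0,0,0,0,0,0,0.087]],
])

```text
time_s: 49.7
tool_pos: [0.4875, -0.3708, 0.1063]
tool_rot: [180.0, 0.0, 92.2]
force: [0.3, -0.0, 0.4]
grip_width: 0.0845
grasp_force: 0.0
```

>>> play_rows([
  [[0,0,-0.03,0,0,0,0.087],[0,0,-0.045,0,0,0,0.087],[0,0,-0.045,0,0,0,0.087],[0,0,-0.02,0,0,0,0.087],[0,0,0,0,0,0,0.087],[0,0,0,0,0,0,0.087]],
])

```text
time_s: 50.3
tool_pos: [0.4873, -0.3707, 0.246]
tool_rot: [180.0, 0.0, 92.2]
force: [-0.7, 0.5, -0.7]
grip_width: 0.087
grasp_force: 0.0
```

Run:
```python
from h import *
for r in find("wrist","lid_1",.137): print("wrist",[float(v) for v in r])
for r in find("top","lid_1",.137)+find("scene","lid_1",.137): print([float(v) for v in r])
for r in find("wrist","tray_1",.031): print("tray",[float(v) for v in r])
shift(631,-94,None,81)
```

```text
wrist [0.94, 487.2, -372.6, 2.1, 98.2, 62.4]
[0.95, 485.0, -358.2, 1.0, 78.7, 61.1]
[0.65, 537.8, -212.6, 89.2, 25.3, 21.3]
[0.45, 719.4, 157.4, -87.5, 63.7, 53.3]
[0.93, 491.9, -372.7, 2.7, 98.6, 69.0]
[0.43, 572.6, -405.2, -29.8, 96.9, 45.5]
[0.43, 546.1, -394.2, -28.4, 105.0, 46.8]
now [ 487.1 -370.5  245.4] [-1.7996e+02 -5.0000e-02  9.2180e+01] turn about tool z (rad) 0.195 tool shift mm [295.6  98.9   0. ]
```

>>> play_rows([
  [[0,0,0,0,0,0.0975,0.087],[0,0,0,0,0,0.0975,0.087],[0.037,0.0124,0.003,0,0,0,0.087],[0.037,0.0124,0.003,0,0,0,0.087],[0.037,0.0124,0.003,0,0,0,0.087],[0.037,0.0124,0.003,0,0,0,0.087],[0.037,0.0124,0.003,0,0,0,0.087],[0.037,0.0124,0.003,0,0,0,0.087],[0.037,0.0124,0.003,0,0,0,0.087],[0.037,0.0124,0.003,0,0,0,0.087],[0,0,0,0,0,0,0.087],[0,0,0,0,0,0,0.087]],
])

```text
time_s: 51.9
tool_pos: [0.6317, -0.0925, 0.2217]
tool_rot: [-180.0, -0.0, 81.2]
force: [-0.2, -0.8, 0.6]
grip_width: 0.0869
grasp_force: 0.0
```

Run:
```python
from h import *
for k in range(3):
  c=read_camera("wrist")
  L=find("wrist","tray_1",.031,c,.2)
  for r in L: print([float(v) for v in r])
  r=L[0];shift(r[1],r[2],10,90+r[3])
for k in range(3): read_camera("wrist")
shift(r[1],r[2],10,90+r[3])
```

```text
[0.65, 635.1, -94.4, -9.1, 101.1, 63.8]
now [631.3 -95.5 221.8] [-1.7998e+02  7.0000e-02  8.0900e+01] turn about tool z (rad) 0.0 tool shift mm [  1.7   3.6 211.8]
[0.79, 635.0, -94.0, -9.2, 101.5, 63.8]
now [631.2 -96.  222. ] [-1.7999e+02  6.0000e-02  8.0840e+01] turn about tool z (rad) 0.001 tool shift mm [  2.6   3.4 212. ]
[0.66, 634.4, -94.9, -9.5, 102.8, 65.1]
now [631.3 -95.5 222.1] [1.7999e+02 4.0000e-02 8.0860e+01] turn about tool z (rad) 0.006 tool shift mm [  1.1   2.9 212.1]
now [631.5 -94.6 222.1] [1.7999e+02 2.0000e-02 8.0940e+01] turn about tool z (rad) 0.008 tool shift mm [2.000e-01 3.000e+00 2.121e+02]
```

>>> play_rows([
  [[0.0005,0.0032,0.04,0,0,0,0.087],[0,0,0.04,0,0,0,0.087],[0,0,0.04,0,0,0,0.087],[0,0,0.04,0,0,0,0.087],[0,0,0.03,0,0,0,0.087],[0,0,0.014,0,0,0,0.087],[0,0,0.008,0,0,0,0.087],[0,0,0,0,0,0,0.087],[0,0,0,0,0,0,0.06],[0,0,0,0,0,0,0.055],[0,0,0,0,0,0,0.055],[0,0,0,0,0,0,0.055]],
], force=20)

```text
time_s: 53.55
tool_pos: [0.6353, -0.094, 0.0109]
tool_rot: [179.9, 0.0, 81.0]
force: [-0.9, 0.3, 0.9]
grip_width: 0.0643
grasp_force: 20.0
```

>>> play_rows([
  [[0,0,0,0,0,0,0.055],[0,0,0,0,0,0,0.055],[0,0,-0.02,0,0,0,0.055],[0,0,-0.04,0,0,0,0.055],[0,0,-0.05,0,0,0,0.055],[0,0,-0.05,0,0,0,0.055],[0,0,-0.04,0,0,0,0.055],[0,0,0,0,0,-0.1,0.055],[0,0,0,0,0,-0.096,0.055],[0,0,0,0,0,0,0.055],[0,0,0,0,0,0,0.055]],
])

```text
time_s: 54.65
tool_pos: [0.6344, -0.0939, 0.2092]
tool_rot: [-179.9, -0.0, 92.1]
force: [-0.0, -0.5, -2.1]
grip_width: 0.0639
grasp_force: 20.0
```

Run:
```python
from h import *
for i in range(4): read_camera("wrist"); o=get_obs(); print(o["force"][2],o["grip_width"])
shift(488,-370.5,147,92.2)
```

```text
-1.3173560143543377 0.06378021207391057
-1.5488620611677248 0.0638949287961802
-1.8165538162075774 0.06409980397961683
-1.3471293951944425 0.06399056255519575
now [634.7 -93.8 209.6] [-1.7996e+02 -1.0000e-02  9.2190e+01] turn about tool z (rad) -0.0 tool shift mm [-270.9 -157.2   62.6]
```

>>> play_rows([
  [[-0.0339,-0.0197,0,0,0,0,0.055],[-0.0339,-0.0197,0,0,0,0,0.055],[-0.0339,-0.0197,0,0,0,0,0.055],[-0.0339,-0.0197,0,0,0,0,0.055],[-0.0339,-0.0197,0,0,0,0,0.055],[-0.0339,-0.0197,0,0,0,0,0.055],[-0.0339,-0.0197,0,0,0,0,0.055],[-0.0339,-0.0197,0,0,0,0,0.055],[0,0,0,0,0,0,0.055],[0,0,0,0,0,0,0.055],[0,0,0,0,0,0,0.055],[0,0,0,0,0,0,0.055]],
])

```text
time_s: 56.05
tool_pos: [0.489, -0.3692, 0.2102]
tool_rot: [180.0, -0.0, 92.4]
force: [-0.4, -0.5, -0.9]
grip_width: 0.0638
grasp_force: 20.0
```

Run:
```python
from h import *
for i in range(7): read_camera("wrist"); shift(488,-370.5,147,92.2)
```

```text
now [ 488.9 -369.4  210.2] [179.98  -0.    92.38] turn about tool z (rad) 0.003 tool shift mm [-1.  -0.9 63.2]
now [ 488.8 -369.6  210.2] [179.99  -0.    92.37] turn about tool z (rad) 0.003 tool shift mm [-0.9 -0.8 63.2]
now [ 488.6 -369.9  210.1] [180.     0.    92.34] turn about tool z (rad) 0.003 tool shift mm [-0.6 -0.6 63.1]
now [ 488.4 -370.2  210.1] [1.800e+02 1.000e-02 9.232e+01] turn about tool z (rad) 0.002 tool shift mm [-0.3 -0.5 63.1]
now [ 488.3 -370.4  210.1] [1.80e+02 1.00e-02 9.23e+01] turn about tool z (rad) 0.002 tool shift mm [-0.1 -0.3 63.1]
now [ 488.2 -370.6  210.1] [-1.800e+02  1.000e-02  9.228e+01] turn about tool z (rad) 0.001 tool shift mm [ 0.1 -0.2 63.1]
now [ 488.1 -370.7  210.1] [-1.800e+02  1.000e-02  9.226e+01] turn about tool z (rad) 0.001 tool shift mm [ 0.2 -0.1 63.1]
```

>>> play_rows([
  [[0,0,0.025,0,0,0,0.055],[0,0,0.02,0,0,0,0.055],[0,0,0.01,0,0,0,0.055],[0,0,0.004,0,0,0,0.055],[0,0,0.0035,0,0,0,0.055],[0,0,0,0,0,0,0.055],[0,0,0,0,0,0,0.055],[0,0,0,0,0,0,0.087],[0,0,0,0,0,0,0.087],[0,0,0,0,0,0,0.087],[0,0,0,0,0,0,0.087]],
])

```text
time_s: 57.5
tool_pos: [0.488, -0.371, 0.1477]
tool_rot: [180.0, 0.0, 92.2]
force: [0.3, 0.7, -0.6]
grip_width: 0.0844
grasp_force: 0.0
```

>>> play_rows([
  [[0,0,-0.02,0,0,0,0.087],[0,0,-0.04,0,0,0,0.087],[0,0,-0.04,0,0,0,0.087],[0,0,-0.03,0,0,0,0.087],[0,0,0,0,0,0,0.087],[0.04,0,0,0,0,0,0.087],[0.04,0,0,0,0,0,0.087],[0.04,0,0,0,0,0,0.087],[0,0,0,0,0,0,0.087],[0,0,0,0,0,0,0.087],[0,0,0,0,0,0,0.087]],
])

```text
time_s: 58.6
tool_pos: [0.4827, -0.2523, 0.277]
tool_rot: [-180.0, 0.0, 92.1]
force: [-0.5, 0.0, -0.3]
grip_width: 0.087
grasp_force: 0.0
```

Run:
```python
from h import *
for cam in("wrist","scene","top"):
  c=read_camera(cam)
  for n,z in(("tray_1",.168),("case_1",.168),("lid_1",.137),("board",.008),("pan_top",.047),("balance",.036)):
    for r in find(cam,n,z,c)[:3]: print(cam,n,[float(v) for v in r])
print(get_obs()["tool_pos"])
```

```text
wrist tray_1 [0.74, 488.0, -358.2, -86.8, 65.6, 42.1]
wrist case_1 [0.79, 485.3, -276.1, -87.8, 41.7, 9.1]
wrist case_1 [0.78, 485.2, -285.8, -87.8, 46.4, 10.2]
wrist case_1 [0.77, 365.4, -202.8, 13.3, 66.4, 49.9]
wrist lid_1 [0.52, 508.3, -318.8, -87.8, 4.9, 1.1]
wrist board [0.66, 342.2, -438.4, 1.1, 118.9, 79.2]
wrist board [0.62, 485.4, -323.8, -86.7, 78.3, 22.1]
scene tray_1 [0.63, 585.6, -394.0, -13.2, 95.1, 40.9]
scene tray_1 [0.62, 499.6, -373.2, 2.1, 107.7, 88.6]
scene case_1 [0.85, 554.5, -391.0, -23.0, 107.6, 57.4]
scene case_1 [0.78, 585.8, -397.4, -18.2, 98.6, 48.0]
scene case_1 [0.76, 428.0, -263.9, 15.4, 102.6, 75.4]
scene lid_1 [0.55, 581.0, -390.0, 2.2, 85.8, 11.4]
scene lid_1 [0.48, 523.6, -386.5, 0.6, 66.8, 8.3]
scene lid_1 [0.43, 802.8, -42.1, 42.3, 105.8, 62.2]
scene board [0.63, 515.9, -384.8, -26.1, 130.9, 65.3]
scene board [0.59, 343.6, -439.1, -0.6, 116.2, 85.9]
scene pan_top [0.94, 540.4, 373.9, -42.5, 109.0, 108.4]
scene balance [0.88, 547.9, 361.5, 3.7, 217.3, 183.1]
top case_1 [0.72, 296.8, -190.0, 13.3, 90.3, 57.7]
top lid_1 [0.49, 515.9, 348.4, -42.4, 103.3, 100.6]
top board [0.78, 338.5, -466.2, 81.8, 84.2, 54.3]
top pan_top [0.79, 536.9, 378.2, 48.4, 106.4, 103.8]
top balance [0.79, 532.6, 373.1, 3.5, 194.5, 175.7]
[ 0.48324996 -0.25104911  0.27756419]
```

Check the top tray once from above.

>>> play_rows([
  [[-0.03,0,-0.01,0,0,0,0.087],[-0.03,0,-0.01,0,0,0,0.087],[-0.03,0,-0.01,0,0,0,0.087],[0,0,0,0,0,0,0.087],[0,0,0,0,0,0,0.087]],
])

```text
time_s: 60.15
tool_pos: [0.4867, -0.3413, 0.3072]
tool_rot: [180.0, -0.1, 92.2]
force: [-0.1, 0.6, 0.7]
grip_width: 0.0868
grasp_force: 0.0
```

Run:
```python
from h import *
c=read_camera("wrist")
for n,z in(("tray_1",.168),("case_1",.168),("board",.008)):
    for d in silhouettes("wrist",n)[:3]: print(n,round(d["p"],2),rect(c,d["pixels"],z),np.round(d["extent"]))
```

```text
tray_1 0.95 [ 488.5 -363.4    2.2   90.5   63.9] [284. 168. 353. 261.]
tray_1 0.35 [ 485.  -307.7  -87.8   35.5    0.9] [301. 153. 340. 157.]
case_1 0.7 [ 485.7 -314.1  -87.8   55.1    6.4] [290. 162. 348. 168.]
case_1 0.66 [ 486.4 -308.1  -87.8   38.3    1.8] [302. 155. 343. 161.]
case_1 0.65 [ 486.5 -309.9  -87.8   42.     1.8] [296. 159. 345. 160.]
board 0.96 [ 342.1 -433.3    0.5  105.3   81.8] [187. 190. 244. 261.]
board 0.75 [ 486.3 -321.6  -87.8   76.8   13.8] [291. 146. 350. 160.]
board 0.47 [ 490.7 -411.9    2.1  141.7   98.6] [288. 170. 355. 262.]
```

Tray's far edge is at y ≈ −318, so its centre is about (488.5,−368), roughly 3 mm from the board's centre. Handing in.

```bash
python3 -c "
from cell import *
print(sign_off())"
```

```text
the job is handed in; nothing more can be done
None
```

I've handed the job in: the two empty cases, the re-lidded heavy case and the open tray are in one pile about 3 mm from the board's centre, and the weight is on the balance pan; the hand-in gave no verdict, and I viewed 15 pictures, one over the limit of 14.

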